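# Change the cells in the bench photometer

### The job

Swing the photometer's red-handled clamp fully open, put every used yellow-sided cell into the white tray, and load every blue-sided cell from the grey rack fully home in a well of its own, its clear faces looking along the light path (the red marks on the block). Then swing the clamp right down onto the cells, and only after that push the orange shutter knob away from you and to the right into its holding notch, so that it stays when let go. Leave the cartons and the slide case alone.

Things in the scene. Friction and masses are not known exactly. Their poses are not given: they have to be found in the camera images.
- photometer: fixed base, white plate 236 x 166 x 10 mm, with a black cell block (60 mm along x, 150 mm along y, top 42 mm). Origin on the worktop under the middle well. x is the light path (red marks beside each well) and points to the robot's left, -y away from the robot along the row of wells (turned up to 0.25 rad). Clamp hinge at the +x side (62 mm), shutter at the -x side.
- well_0 (a point): centre of the floor of the nearest (+y) well of the cell block. Square hole 16.5 x 16.5 mm, sides along the photometer's axes, 30 mm deep (floor 12 mm, mouth 42 mm above the worktop), 2 mm chamfer; wells are 45 mm apart. A seated cell stands 26 mm proud. A well may hold a used cell at the start.
- well_1 (a point): centre of the floor of the middle well of the cell block. Square hole 16.5 x 16.5 mm, sides along the photometer's axes, 30 mm deep (floor 12 mm, mouth 42 mm above the worktop), 2 mm chamfer; wells are 45 mm apart. A seated cell stands 26 mm proud. A well may hold a used cell at the start.
- well_2 (a point): centre of the floor of the farthest (-y) well of the cell block. Square hole 16.5 x 16.5 mm, sides along the photometer's axes, 30 mm deep (floor 12 mm, mouth 42 mm above the worktop), 2 mm chamfer; wells are 45 mm apart. A seated cell stands 26 mm proud. A well may hold a used cell at the start.
- clamp (a joint): angle of the over-centre clamp (rad): 0 down on the cells (its start), 2.0 fully open, leaning left on its stop. Its weight (250 g) makes it fall to whichever end it is over; it turns over near 1.6. Its cross bar (118 mm along y, 14 mm wide) presses on the tops of all seated cells when down, and stops on one that is not home.
- clamp_hinge (a point): point on the clamp's hinge axis, 62 mm to the +x side (left) of the middle well and 75 mm above the worktop; the axis is parallel to the photometer's y. (The wall cabinet's lower front edge runs along the world's y at x = 0.59, z = 0.57: keep the arm's elbow and wrist before or below it.)
- clamp_handle (a point): middle of the clamp's red handle, a round bar 12 mm thick, 92 mm long, parallel to the hinge, on two thin arms 42 mm either side of its middle, pinched there from above it turns in the fingers. Clamp down: 107 mm to the -x side of the hinge axis and 12 mm above it, 87 mm over the worktop, 31 mm clear of the cross bar. Open: 55 mm to the +x side of the axis, 167 mm up.
- shutter (a joint): travel of the shutter knob away from the robot along the photometer's -y (m): 0 closed (start), 0.027 its stop. A spring drives it back to 0: 2.3 N at the start, 5.9 N at the stop. Held in the notch it reads about 0.022.
- shutter_side (a joint): sideways travel of the shutter knob to the right along the photometer's -x (m), 0 to 0.0125. The L-shaped slot lets it go sideways only with the shutter beyond 0.024; once more than 0.011 sideways, the spring draws it back 2 mm behind the lip of the notch and it stays.
- shutter_knob (a point): centre of the orange shutter knob, an upright cylinder 18 mm in diameter, 28 mm tall, from 50 to 78 mm above the worktop, over a grey housing (top at 36 mm) at the right-hand (-x) end of the photometer, 110 mm from the wells. It moves with the knob.
- shutter_closed (a point): where the centre of the shutter knob is while it is closed: at x = -110, y = +12, z = 64 mm in the photometer's frame.
- cell_0: optical cell, 14 x 14 x 56 mm square block, 20 g; origin at the centre of its underside, z up its length. Its clear faces look along its own +x and -x, its ribbed blue grip sides (with blue strips along two edges of its top) along +y and -y. Fresh; stands in a round hole of the rack at the start, turned any way. May be absent.
- cell_1: optical cell, 14 x 14 x 56 mm square block, 20 g; origin at the centre of its underside, z up its length. Its clear faces look along its own +x and -x, its ribbed blue grip sides (with blue strips along two edges of its top) along +y and -y. Fresh; stands in a round hole of the rack at the start, turned any way. May be absent.
- cell_2: optical cell, 14 x 14 x 56 mm square block, 20 g; origin at the centre of its underside, z up its length. Its clear faces look along its own +x and -x, its ribbed blue grip sides (with blue strips along two edges of its top) along +y and -y. Fresh; stands in a round hole of the rack at the start, turned any way. May be absent.
- used_0: optical cell, 14 x 14 x 56 mm square block, 20 g; origin at the centre of its underside, z up its length. Its clear faces look along its own +x and -x, its ribbed yellow grip sides (with yellow strips along two edges of its top) along +y and -y. Used, amber inside; stands in a well at the start. May be absent.
- used_1: optical cell, 14 x 14 x 56 mm square block, 20 g; origin at the centre of its underside, z up its length. Its clear faces look along its own +x and -x, its ribbed yellow grip sides (with yellow strips along two edges of its top) along +y and -y. Used, amber inside; stands in a well at the start. May be absent.
- used_2: optical cell, 14 x 14 x 56 mm square block, 20 g; origin at the centre of its underside, z up its length. Its clear faces look along its own +x and -x, its ribbed yellow grip sides (with yellow strips along two edges of its top) along +y and -y. Used, amber inside; stands in a well at the start. May be absent.
- cell_rack: grey rack 126 x 126 x 34 mm, 0.7 kg, loose, with four round holes 22 mm wide and 28 mm deep at (+-32, +-32) mm; origin at the centre of its underside.
- used_tray: open white tray for used cells, 130 x 130 x 36 mm, walls and floor 4 to 5 mm, 0.5 kg, loose; origin at the centre of its underside.
- swab_carton: orange and white carton, 62 x 89 x 75 mm, bystander; origin at the centre of its underside.
- slide_case: grey slide case, 92 x 125 x 40 mm, bystander; origin at the centre of its underside.
- needle_carton: white and teal carton, 140 x 99 x 60 mm, bystander; origin at the centre of its underside.

How it is judged:
By the outcome, as a careful person would: the job done as asked, in the order asked, and still so for the second after the job is handed in, with the robot touching nothing.
Of cell_0, cell_1, cell_2 only 2 to 3 are there at a start; the rules pass over those that are not, and their reading is None.
Of used_0, used_1, used_2 only 1 to 2 are there at a start; the rules pass over those that are not, and their reading is None.
At some moment in a run one of used_tray, cell_rack may be knocked a few centimetres aside while the robot is not near it.
It also fails if it takes over 210 s, if anything falls off the work surface, if the arm or the gripper's body presses on something with over 40 N, if the wrist force passes 120 N, or if a joint passes its speed limit or range.

### The arm

A 7-joint arm with a two-finger parallel gripper is mounted at the origin on a cart in front of the work surface, level with it; the furniture and walls round the work are solid. World frame = base frame: x ahead of the robot, y to its left, z up, the work surface at z = 0. Lengths are in m, angles in rad, forces in N, time in s.
With the tool pointing down it reaches from about 0.4 to 0.85 m from the base axis. Payload 10.4 kg.
Tool frame: the origin (TCP) lies midway between the tips of the shut fingers; the grasp point (between the pads) lies 19 mm behind it; z points along the fingers, y is the line along which they close (so a half turn about z gives the same grasp; the last joint's range is limited). The gripper opens to 87 mm and grips with 3 to 60 N. Pads are 19 mm wide; open, the fingers measure 117 mm over their backs; the gripper's body (75 mm by 190 mm) begins 51 mm behind the grasp point.
Start: joints at [1.308, 0.332, -0.065, 1.46, 0.022, 1.35, -0.088], TCP at [0.148, -0.607, 0.223] pointing down, gripper open.
Joint ranges: [-2.6, 2.6], [-0.5, 2.12], [-1.47, 1.34], [0.16, 2.42], [-1.27, 4.41], [0.06, 2.06], [-2.6, 2.6]. Speed limits (rad/s): [2.22, 2.22, 2.79, 2.79, 3.14, 3.14, 3.14].

### API

Orientations are given as a unit quaternion [x, y, z, w].
In Python, from bench import sensors, eyes, order gives the robot as it stands.
- The arm moves only by the tool arm_command, never from a script. Its argument "steps" is a list of rows, each an object with "rot": the turn, a rotation vector about the world's x, y, z in degrees, a list of three; "slide": the shift along the world's x, y, z in m, a list of three; "grip": the opening, from 0 (shut) to 1 (fully open). A call has exactly 8 rows; each row shifts and turns the commanded pose from where the row before left it; what a row does not reach is not made up. A row lasts 1/8 s, in which the tool goes at most 62.5 mm and 10.7 degrees, less where a joint would pass 70% of its speed; a pose out of reach is approached as far as the arm can. A call with a gripper value outside its range is refused whole. The fingers move at their own pace and stop on an object; "newtons" is the grip in N (left out, the last holds). Time passes only in rows, so rows that do not move let the fingers close, or fill a call up. It gives the time, the measured TCP pose, the force, the opening and the grip force at its end, in the units of the state.
- sensors.read_state(): the state, without advancing time (a new reading comes with each control period).
- eyes.camera(name): name is "scene" or "top" or "wrist"; returns a dict with "pixels" (420x560x3 uint8, red, green, blue), "intrinsics" (3x3 intrinsics, pixels), "pose" (4x4, takes a point from camera to world coordinates). Camera axes: x right, y down, z forward; pixel columns grow to the right and rows downward; lengths in m; the calibration is good to about 2 mm. A picture is of the moment at which its call begins. There is no depth.
- order.close_job(): hands the job in; it is judged then, once.
Trained networks look in a picture, given as the dict that the camera call returned (one of the last four; its "shot" number tells which), for a name from the list of things; names that differ only in an ending like _2 or _b are one class to them, and where a whole thing is asked for, a point or a joint stands for the part that bears it (a point fixed in the world has none). Each returns a list of dicts, best first, with "conf" (0 to 1); they miss things now and then, are a little off and sometimes report something else, mostly with a low value. They report only what shows in the picture. A call takes as long as a camera call.
- eyes.look_for(name, picture): "bbox" ([left, top, right, bottom] in pixels, round what is visible of it).
The state is a dict: "time": time; "joint_positions": joint angles; "joint_vel": joint speeds; "joint_torque": joint torques, N m; "ee_pos": TCP position; "eef_rot": TCP orientation; "ft_force": force on the tool from outside, world axes, zero at the start; "torque": the same for the moment, N m; "width": finger opening in m; "grip_force": force on a finger pad.
Only numpy, scipy, OpenCV 4.12 (cv2) and the standard library are available. Lean on these libraries where they do the work, as an engineer would, in place of code of your own. Each camera call takes 0.05 s, during which the arm holds its last target. There are 200 camera calls.

## Working session

There is one attempt and no reset: what is moved stays moved. The work goes in short steps, Python scripts to look and compute and a tool call to move; the robot and the scene stay as the last step left them, time stands still between calls to the robot, and variables do not carry over. Pictures are saved under pics/ and viewed, at most 14 in all, crops included, and the job is handed in when it is done.

Besides the shell and the picture viewer there is one more tool, called after "Request:" as name(argument=value, ...), one argument or row to a line, values as JSON. arm_command: Moves the arm, as the interface text tells. Its arguments: {"type":"object","properties":{"steps":{"type":"array","items":{"type":"object","properties":{"rot":{"type":"array","items":{"type":"number"}},"slide":{"type":"array","items":{"type":"number"}},"grip":{"type":"number"}}}},"newtons":{"type":"number"}},"required":["steps"]}

```bash
mkdir -p pics
cat > h.py <<'E'
import numpy as np, cv2
from bench import sensors, eyes, order
def shot(n,save=None):
    p=eyes.camera(n)
    if save: cv2.imwrite('pics/'+save,cv2.cvtColor(np.asarray(p['pixels']),cv2.COLOR_RGB2BGR))
    return p
def w(p,u,v,z):
    K=np.array(p['intrinsics']);T=np.array(p['pose'])
    d=T[:3,:3]@np.linalg.inv(K)@np.array([u,v,1.]);o=T[:3,3]
    return o+d*(z-o[2])/d[2]
def px(p,X):
    K=np.array(p['intrinsics']);T=np.array(p['pose'])
    c=K@(T[:3,:3].T@(np.array(X)-T[:3,3]));return c[:2]/c[2]
E
python3 - <<'E'
from h import *
np.set_printoptions(precision=3,suppress=True)
t=shot('top','top0.png');s=shot('scene','scene0.png')
for p in(t,s):
    print(np.array(p['intrinsics']).tolist(),'\n',np.array(p['pose']))
    for n in ['photometer','clamp','clamp_handle','shutter_knob','cell_0','used_0','cell_rack','used_tray','swab_carton','slide_case','needle_carton']:
        for r in eyes.look_for(n,p):
            if r['conf']>.3:print(n,round(r['conf'],2),np.round(r['bbox'],1))
print(sensors.read_state())
E
```

```text
[[458.5540390145381, 0.0, 270.68908771284976], [0.0, 458.5540390145381, 204.917333744506], [0.0, 0.0, 1.0]] 
 [[ 0.337 -0.819  0.464 -0.183]
 [-0.942 -0.285  0.18  -0.198]
 [-0.015 -0.498 -0.867  1.483]
 [ 0.     0.     0.     1.   ]]
photometer 0.85 [252.  214.4 329.6 277.7]
clamp 0.85 [263.4 219.9 301.2 249.8]
clamp_handle 0.78 [262.8 217.9 298.5 250.2]
clamp_handle 0.43 [252.4 218.2 328.9 276.7]
cell_0 0.44 [183.4 217.3 186.1 225.2]
cell_rack 0.83 [176.1 200.6 224.4 242.7]
cell_rack 0.58 [385.2 209.2 424.9 239.7]
swab_carton 0.97 [202.9 153.9 232.2 182.9]
swab_carton 0.56 [253.5 218.3 326.5 279. ]
slide_case 0.75 [381.2 207.  424.9 243.6]
needle_carton 0.34 [265.4 221.  300.  248.9]
[[382.13208826918043, 0.0, 286.13683584963167], [0.0, 382.13208826918043, 212.6954654365612], [0.0, 0.0, 1.0]] 
 [[-0.649 -0.339  0.681 -0.271]
 [-0.761  0.318 -0.566  0.781]
 [-0.025 -0.885 -0.464  0.641]
 [ 0.     0.     0.     1.   ]]
photometer 0.93 [287.5 202.6 373.  258.4]
photometer 0.68 [132.7 272.2 186.5 340.5]
clamp 0.86 [303.7 204.8 343.6 222.3]
clamp_handle 0.52 [306.1 202.2 342.3 222.4]
sh
[... 254 characters left out ...]
rton 0.74 [342.8 204.5 352.1 213.5]
swab_carton 0.73 [329.5 170.1 372.2 190.4]
swab_carton 0.63 [175.2 221.3 216.2 256.9]
slide_case 0.82 [332.3 169.1 369.5 193.6]
needle_carton 0.82 [129.9 275.1 183.  339.2]
{'time': 1.2, 'joint_positions': array([ 1.308,  0.332, -0.065,  1.46 ,  0.022,  1.35 , -0.088]), 'joint_vel': array([ 0.   ,  0.   , -0.   ,  0.001, -0.   ,  0.001,  0.002]), 'joint_torque': array([ -0.   , -62.304,   0.024, -39.013,  -0.061,   0.032,  -0.   ]), 'ee_pos': array([ 0.148, -0.607,  0.223]), 'eef_rot': array([0.993, 0.12 , 0.   , 0.   ]), 'ft_force': array([ 0.164, -0.35 ,  0.413]), 'torque': array([ 0.01 , -0.045,  0.014]), 'grip_force': 0.0, 'width': 0.08687244787900132}
```

Run:
```python
import cv2
t=cv2.imread('pics/top0.png')
cv2.imwrite('pics/top0c.png',cv2.resize(t[145:295,165:365],None,fx=4,fy=4,interpolation=cv2.INTER_CUBIC))
```

```text
(no output)
```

View pics/top0.png

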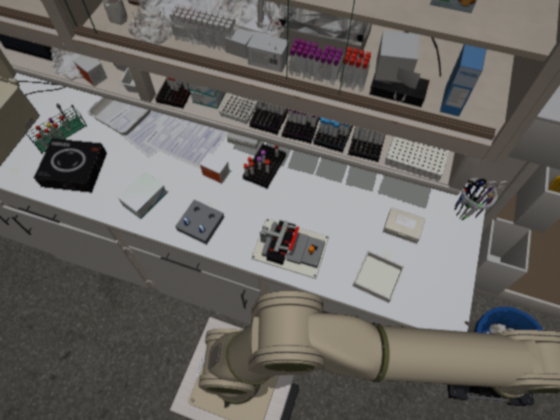

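View pics/top0c.png

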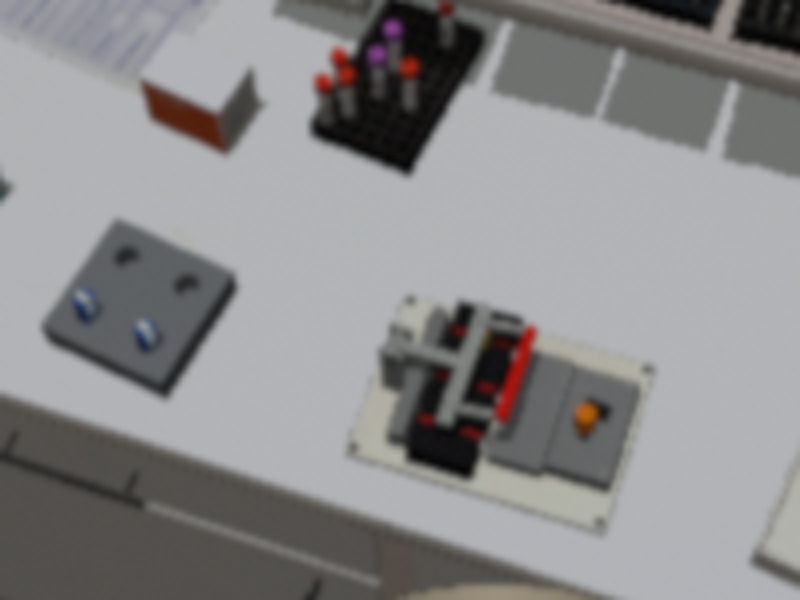

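Run:
```python
from h import *
np.set_printoptions(precision=4,suppress=True)
t=shot('top')
f=lambda c,z:w(t,165+c[0]/4,145+c[1]/4,z)
C=[f(c,.01) for c in [(404,293),(658,366),(604,534),(346,455)]]
for c in C:print(c)
print('mid',np.mean(C,0),[np.linalg.norm(C[i]-C[i-1]) for i in range(4)])
a=C[0]-C[1]+C[3]-C[2];print('xaxis yaw',np.arctan2(a[1],a[0]))
print('handle',f((533,332),.087),f((503,415),.087),'knob',f((585,415),.078))
print('rack cells',f((85,300),.062),f((147,330),.062))
for c in [(118,218),(236,280),(166,390),(44,325)]: print('rack',f(c,.034))
print('tray',w(t,378,274,.03))
print('tcp px',px(t,[.148,-.607,.223]))
```

```text
[0.548  0.1046 0.01  ]
[ 0.5531 -0.1339  0.01  ]
[ 0.3862 -0.1344  0.01  ]
[0.3815 0.0977 0.01  ]
mid [ 0.4672 -0.0165  0.01  ] [np.float64(0.1666657863261093), np.float64(0.23848869673918136), np.float64(0.16692932050689469), np.float64(0.23212501482598324)]
xaxis yaw 1.5916128853992517
handle [ 0.5106 -0.028   0.087 ] [ 0.4288 -0.0283  0.087 ] knob [ 0.4553 -0.0919  0.078 ]
rack cells [0.4234 0.3566 0.062 ] [0.4142 0.2929 0.062 ]
rack [0.5231 0.3749 0.034 ]
rack [0.4988 0.2472 0.034 ]
rack [0.3776 0.263  0.034 ]
rack [0.4003 0.3914 0.034 ]
tray [ 0.4624 -0.3264  0.03  ]
tcp px [472.1105 389.836 ]
```

Request:
arm_command(
  steps=[
    {"slide": [0.03, 0.05, 0.02], "rot": [0, 0, -3], "grip": 1},
    {"slide": [0.03, 0.05, 0.02], "rot": [0, 0, -3], "grip": 1},
    {"slide": [0.03, 0.05, 0.02], "rot": [0, 0, -3], "grip": 1},
    {"slide": [0.03, 0.05, 0.02], "rot": [0, 0, -3], "grip": 1},
    {"slide": [0.03, 0.05, 0.02], "rot": [0, 0, -1], "grip": 1},
    {"slide": [0.03, 0.05, 0.02], "grip": 0.5},
    {"slide": [0.03, 0.05, 0.01], "grip": 0.4},
    {"slide": [0.03, 0.05, 0], "grip": 0.4},
  ],
  newtons=30,
)

```text
schema error: expected keys rot, slide, grip
```

Request:
arm_command(
  steps=[
    {"slide": [0.01, 0.05, 0], "grip": 0.4},
    {"slide": [0.01, 0.05, 0], "grip": 0.4},
    {"slide": [0.01, 0.03, 0], "grip": 0.4},
    {"slide": [0.01, 0.03, 0], "grip": 0.4},
    {"slide": [0, 0, 0], "grip": 0.4},
    {"slide": [0, 0, 0], "grip": 0.4},
    {"slide": [0, 0, 0], "grip": 0.4},
    {"slide": [0, 0, 0], "grip": 0.4},
  ],
)

```text
schema error: expected keys rot, slide, grip
```

Run:
```python
from h import *
np.set_printoptions(precision=4,suppress=True)
p=shot('wrist','w1.png');print(np.array(p['pose']),np.array(p['intrinsics']))
s=sensors.read_state();print(s['ee_pos'],s['eef_rot'],s['time'],s['joint_positions'])
```

```text
[[ 0.2374 -0.935  -0.2636  0.2185]
 [-0.9714 -0.2283 -0.065  -0.5881]
 [ 0.0006  0.2715 -0.9624  0.3856]
 [ 0.      0.      0.      1.    ]] [[315.4646   0.     285.3831]
 [  0.     315.4646 212.1594]
 [  0.       0.       1.    ]]
[ 0.1484 -0.6071  0.2226] [0.9928 0.1196 0.     0.    ] 1.3 [ 1.3084  0.3322 -0.0647  1.4601  0.0216  1.3499 -0.0885]
```

View pics/w1.png

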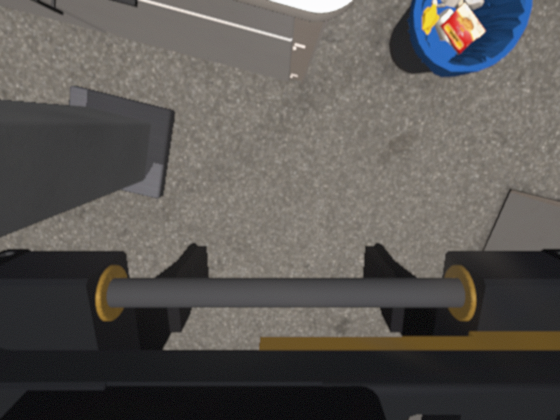

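Request:
arm_command(
  steps=[
    {"slide": [0.03, 0.05, 0.02], "rot": [0, 0, -3], "grip": 1},
    {"slide": [0.03, 0.05, 0.02], "rot": [0, 0, -3], "grip": 1},
    {"slide": [0.03, 0.05, 0.02], "rot": [0, 0, -3], "grip": 1},
    {"slide": [0.03, 0.05, 0.02], "rot": [0, 0, -3], "grip": 1},
    {"slide": [0.03, 0.05, 0.02], "rot": [0, 0, -1], "grip": 1},
    {"slide": [0.03, 0.05, 0.02], "rot": [0, 0, 0], "grip": 0.5},
    {"slide": [0.03, 0.05, 0.01], "rot": [0, 0, 0], "grip": 0.4},
    {"slide": [0.03, 0.05, 0], "rot": [0, 0, 0], "grip": 0.4},
  ],
  newtons=30,
)

```text
time: 2.3
ee_pos: [0.3895, -0.2054, 0.3537]
eef_rot: [1.0, 0.006, 0.001, 0.001]
ft_force: [0.5, -1.2, 0.7]
width: 0.0644
grip_force: 0.0
```

Request:
arm_command(
  steps=[
    {"slide": [0.01, 0.05, 0], "rot": [0, 0, 0], "grip": 0.4},
    {"slide": [0.01, 0.05, 0], "rot": [0, 0, 0], "grip": 0.4},
    {"slide": [0.01, 0.03, 0], "rot": [0, 0, 0], "grip": 0.4},
    {"slide": [0.01, 0.03, 0], "rot": [0, 0, 0], "grip": 0.4},
    {"slide": [0, 0, 0], "rot": [0, 0, 0], "grip": 0.4},
    {"slide": [0, 0, 0], "rot": [0, 0, 0], "grip": 0.4},
    {"slide": [0, 0, 0], "rot": [0, 0, 0], "grip": 0.4},
    {"slide": [0, 0, 0], "rot": [0, 0, 0], "grip": 0.4},
  ],
)

```text
time: 3.3
ee_pos: [0.4283, -0.0478, 0.3526]
eef_rot: [1.0, 0.006, 0.0, 0.0]
ft_force: [-0.3, -0.1, -0.1]
width: 0.0348
grip_force: 0.0
```

Run:
```python
from h import *
np.set_printoptions(precision=4,suppress=True)
p=shot('wrist','w2.png');print(np.array(p['pose']))
s=sensors.read_state();print(s['ee_pos'],s['eef_rot'],s['time'],s['joint_positions'],s['width'])
```

```text
[[ 0.0116 -0.9624 -0.2714  0.5005]
 [-0.9999 -0.0109 -0.0038 -0.0455]
 [ 0.0006  0.2714 -0.9625  0.5156]
 [ 0.      0.      0.      1.    ]]
[ 0.4284 -0.0477  0.3526] [ 1.     0.006 -0.     0.   ] 3.35 [ 0.7473 -0.1288 -0.6551  1.6742 -0.0783  1.5698 -1.4625] 0.03468336934951793
```

View pics/w2.png

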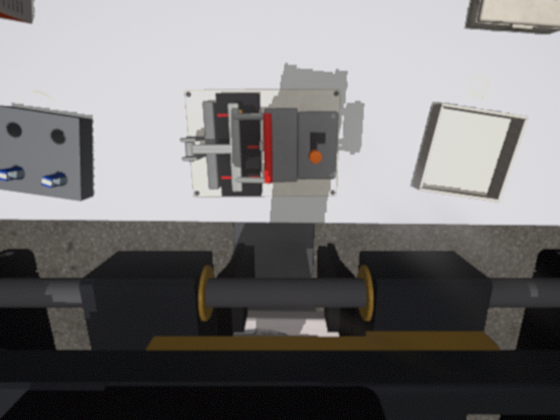

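Run:
```python
from h import *
np.set_printoptions(precision=4,suppress=True)
p=shot('wrist')
C=[w(p,*c,.01) for c in [(185.5,90),(345,89.5),(337.5,196.5),(193.5,197.5)]]
for c in C:print(c)
print('mid',np.mean(C,0))
a=C[0]-C[1]+C[3]-C[2];print('yaw',np.arctan2(a[1],a[0]))
b=C[3]-C[0]+C[2]-C[1];print('yaw y-90',np.arctan2(b[1],b[0]))
print('handle',w(p,267.5,114,.09),w(p,268,180,.09),'knob',w(p,316,156,.078))
for c in [(10,170),(53,178)]:print('cells',w(p,*c,.062))
for c in [(0,105),(93,116),(80,196)]: print('rack',w(p,*c,.034))
for c in [(441,104),(524,118),(499,199),(419,187)]: print('tray',w(p,*c,.036))
```

```text
[0.5467 0.1049 0.01  ]
[ 0.5503 -0.1345  0.01  ]
[ 0.3857 -0.1326  0.01  ]
[0.3813 0.104  0.01  ]
mid [ 0.466  -0.0146  0.01  ]
yaw 1.5875811450486503
yaw y-90 3.138402330478606
handle [ 0.5117 -0.0224  0.09  ] [ 0.4258 -0.0228  0.09  ] knob [ 0.4577 -0.0881  0.078 ]
cells [0.4311 0.3499 0.062 ]
cells [0.4201 0.2902 0.062 ]
rack [0.521  0.3675 0.034 ]
rack [0.5074 0.2354 0.034 ]
rack [0.3873 0.2741 0.034 ]
tray [ 0.5298 -0.2695  0.036 ]
tray [ 0.512  -0.3933  0.036 ]
tray [ 0.3905 -0.3806  0.036 ]
tray [ 0.4081 -0.2532  0.036 ]
```

Request:
arm_command(
  steps=[
    {"slide": [0.014, 0.008, -0.04], "rot": [0, 0, 0], "grip": 0.4},
    {"slide": [0.014, 0.008, -0.05], "rot": [0, 0, 0], "grip": 0.4},
    {"slide": [0.013, 0.008, -0.05], "rot": [0, 0, 0], "grip": 0.4},
    {"slide": [0, 0, -0.05], "rot": [0, 0, 0], "grip": 0.4},
    {"slide": [0, 0, -0.04], "rot": [0, 0, 0], "grip": 0.4},
    {"slide": [0, 0, -0.03], "rot": [0, 0, 0], "grip": 0.4},
    {"slide": [0, 0, -0.023], "rot": [0, 0, 0], "grip": 0.4},
    {"slide": [0, 0, 0], "rot": [0, 0, 0], "grip": 0.4},
  ],
)

```text
time: 4.4
ee_pos: [0.4683, -0.0231, 0.0684]
eef_rot: [1.0, 0.006, -0.001, -0.0]
ft_force: [0.2, -0.5, 0.5]
width: 0.0353
grip_force: 0.0
```

Request:
arm_command(
  steps=[
    {"slide": [0, 0, 0], "rot": [0, 0, 0], "grip": 0.1},
    {"slide": [0, 0, 0], "rot": [0, 0, 0], "grip": 0.1},
    {"slide": [0, 0, 0], "rot": [0, 0, 0], "grip": 0.1},
    {"slide": [0, 0, 0], "rot": [0, 0, 0], "grip": 0.1},
    {"slide": [0, 0, 0], "rot": [0, 0, 0], "grip": 0.1},
    {"slide": [0, 0, 0], "rot": [0, 0, 0], "grip": 0.1},
    {"slide": [0, 0, 0], "rot": [0, 0, 0], "grip": 0.1},
    {"slide": [0, 0, 0], "rot": [0, 0, 0], "grip": 0.1},
  ],
  newtons=15,
)

```text
time: 5.4
ee_pos: [0.4699, -0.0234, 0.0701]
eef_rot: [1.0, 0.006, 0.0, 0.0]
ft_force: [0.1, -1.3, 6.7]
width: 0.0115
grip_force: 15.0
```

Request:
arm_command(
  steps=[
    {"slide": [0, 0.0023, 0.0133], "rot": [0, 0, 0], "grip": 0.1},
    {"slide": [0, 0.0039, 0.0128], "rot": [0, 0, 0], "grip": 0.1},
    {"slide": [0, 0.0056, 0.0123], "rot": [0, 0, 0], "grip": 0.1},
    {"slide": [0, 0.007, 0.0114], "rot": [0, 0, 0], "grip": 0.1},
    {"slide": [0, 0.0084, 0.0106], "rot": [0, 0, 0], "grip": 0.1},
    {"slide": [0, 0.0097, 0.0094], "rot": [0, 0, 0], "grip": 0.1},
    {"slide": [0, 0.0107, 0.008], "rot": [0, 0, 0], "grip": 0.1},
    {"slide": [0, 0.0117, 0.0067], "rot": [0, 0, 0], "grip": 0.1},
  ],
)

```text
time: 6.4
ee_pos: [0.4698, 0.0335, 0.156]
eef_rot: [1.0, 0.005, 0.0, 0.002]
ft_force: [-5.0, -10.1, 13.5]
width: 0.0111
grip_force: 15.0
```

Request:
arm_command(
  steps=[
    {"slide": [0, 0.0123, 0.0052], "rot": [0, 0, 0], "grip": 0.1},
    {"slide": [0, 0.013, 0.0036], "rot": [0, 0, 0], "grip": 0.1},
    {"slide": [0, 0.0134, 0.002], "rot": [0, 0, 0], "grip": 0.1},
    {"slide": [0, 0.0133, 0.0003], "rot": [0, 0, 0], "grip": 0.1},
    {"slide": [0, 0.0135, -0.0014], "rot": [0, 0, 0], "grip": 0.1},
    {"slide": [0, 0.013, -0.003], "rot": [0, 0, 0], "grip": 0.1},
    {"slide": [0, 0.0127, -0.0047], "rot": [0, 0, 0], "grip": 0.1},
    {"slide": [0, 0.012, -0.0062], "rot": [0, 0, 0], "grip": 0.1},
  ],
)

```text
time: 7.4
ee_pos: [0.4693, 0.1398, 0.1493]
eef_rot: [1.0, 0.007, -0.0, 0.0]
ft_force: [-2.6, -26.5, 23.2]
width: 0.0121
grip_force: 14.8
```

Request:
arm_command(
  steps=[
    {"slide": [0, -0.002, 0], "rot": [0, 0, 0], "grip": 0.4},
    {"slide": [0, 0, 0], "rot": [0, 0, 0], "grip": 0.4},
    {"slide": [0, 0, 0], "rot": [0, 0, 0], "grip": 0.4},
    {"slide": [0, 0, 0.02], "rot": [0, 0, 0], "grip": 0.4},
    {"slide": [0, 0, 0.04], "rot": [0, 0, 0], "grip": 0.4},
    {"slide": [-0.02, -0.03, 0.04], "rot": [0, 0, 0], "grip": 0.5},
    {"slide": [-0.02, -0.05, 0.01], "rot": [0, 0, 0], "grip": 0.5},
    {"slide": [-0.02, -0.04, 0], "rot": [0, 0, 0], "grip": 0.5},
  ],
)

```text
time: 8.4
ee_pos: [0.4094, 0.0158, 0.2611]
eef_rot: [1.0, 0.006, 0.001, 0.0]
ft_force: [0.7, 0.5, -0.5]
width: 0.043
grip_force: 0.0
```

Run:
```python
from h import *
np.set_printoptions(precision=4,suppress=True)
p=shot('wrist','w3.png');print(np.array(p['pose']))
s=sensors.read_state();print(s['ee_pos'],s['eef_rot'],s['time'])
for n in ['used_0','cell_0','clamp_handle','shutter_knob','used_tray','cell_rack']:
  for r in eyes.look_for(n,p): print(n,r['conf'],np.round(r['bbox'],1))
for y in(.045,0,-.045):
  print(px(p,[.4685-y*1,.0215,.042]))
i=cv2.imread('pics/w3.png');cv2.imwrite('pics/w3c.png',cv2.resize(i[0:230,100:400],None,fx=2.6,fy=2.6,interpolation=cv2.INTER_CUBIC))
```

```text
[[ 0.0118 -0.9632 -0.2685  0.4811]
 [-0.9999 -0.0111 -0.0044  0.0182]
 [ 0.0013  0.2685 -0.9633  0.4244]
 [ 0.      0.      0.      1.    ]]
[0.4073 0.0109 0.2604] [1.     0.0035 0.0003 0.0011] 8.45
used_0 0.72 [272.6  88.3 287.7 107.5]
cell_0 0.61 [  0.  165.1  16.2 179.3]
clamp_handle 0.68 [116.2  69.8 230.5 205.2]
clamp_handle 0.65 [371.3 138.5 391.5 160.1]
shutter_knob 0.59 [369.4 139.7 390.7 159.2]
used_tray 0.58 [484.4  81.5 558.1 201.4]
cell_rack 0.93 [  0.   89.4  95.6 205.7]
[281.7033 173.3135]
[282.0362 135.261 ]
[282.3914  94.6511]
```

View pics/w3c.png

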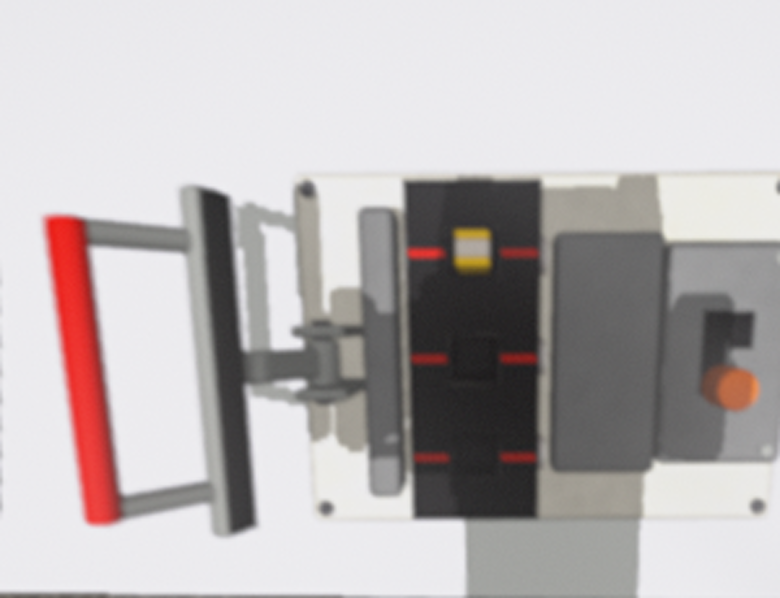

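```bash
cat >> h.py <<'E'
def comps(p,lo,hi,amin=8):
    h=cv2.cvtColor(np.asarray(p['pixels']),cv2.COLOR_RGB2HSV)
    m=cv2.inRange(h,np.array(lo),np.array(hi))
    n,_,st,c=cv2.connectedComponentsWithStats(m)
    return [(c[i],st[i]) for i in range(1,n) if st[i][4]>=amin]
E
python3 - <<'E'
from h import *
np.set_printoptions(precision=4,suppress=True)
for k in range(2):
  p=shot('wrist')
  s=sensors.read_state();print(s['ee_pos'],s['eef_rot'])
  P=[]
  h=cv2.cvtColor(p['pixels'],cv2.COLOR_RGB2HSV);h[...,0]=(h[...,0].astype(int)+90)%180
  m=cv2.inRange(h,np.array([82,110,90]),np.array([97,255,255]))
  n,_,st,c=cv2.connectedComponentsWithStats(m)
  for i in range(1,n):
    if st[i][4]>=8: print(c[i],st[i][:5],w(p,*c[i],.042))
  for c,st in comps(p,[20,120,100],[33,255,255],6): print('Y',c,st,w(p,*c,.068))
  for c,st in comps(p,[8,150,100],[16,255,255],6): print('O',c,st,w(p,*c,.078))
  for c,st in comps(p,[100,100,60],[125,255,255],6): print('B',c,st,w(p,*c,.062))
E
```

```text
[0.4098 0.0184 0.2598] [ 1.      0.0074 -0.     -0.0002]
[133.1867 139.58  ] [ 119   82   29  119 1719] [0.4608 0.1999 0.042 ]
[264.8769  96.    ] [258  94  15   5  65] [0.5114 0.0446 0.042 ]
[301.5333  96.0889] [294  95  15   4  45] [0.512  0.0029 0.042 ]
[301.1321 136.566 ] [294 135  15   4  53] [0.4672 0.0021 0.042 ]
[266.175 137.   ] [260 136  14   3  40] [0.4661 0.0432 0.042 ]
[267. 175.] [261 174  13   3  39] [0.4212 0.0423 0.042 ]
[300.825 175.   ] [294 174  14   3  40] [0.4218 0.0012 0.042 ]
Y [283.2593  88.5   ] [277  87  14   4  54] [0.5171 0.0236 0.068 ]
Y [283.403   99.9254] [277  98  14   5  67] [0.5058 0.0233 0.068 ]
Y [384.1429 274.4286] [384 272   2   6   7] [ 0.3036 -0.104   0.068 ]
Y [386.832 300.176] [383 278   8  42 125] [ 0.2678 -0.111   0.068 ]
Y [183.9375 291.4375] [182 288   4   9  16] [0.2765 0.1455 0.068 ]
Y [183.6429 306.125 ] [181 296   6  20  56] [0.2555 0.1474 0.068 ]
Y [186.0909 317.4545] [184 316   5   4  11] [0.2389 0.1454 0.068 ]
O [385.7219 148.4371] [379 142  14  14 151] [ 0.4575 -0.0874  0.078 ]
B [  5.5185 163.2593] [  0 161  13   5  54] [0.4335 
[... 630 characters left out ...]
0] [0.4217 0.0012 0.042 ]
Y [283.3818  88.5273] [277  87  14   4  55] [0.517  0.0235 0.068 ]
Y [283.403   99.9254] [277  98  14   5  67] [0.5057 0.0233 0.068 ]
Y [384.4444 274.8889] [384 272   3   6   9] [ 0.303  -0.1045  0.068 ]
Y [386.7611 300.0885] [383 279   7  41 113] [ 0.2679 -0.1109  0.068 ]
Y [184.     284.6667] [183 283   3   4   6] [0.2859 0.1447 0.068 ]
Y [184.   305.04] [182 288   6  32  75] [0.257  0.1468 0.068 ]
O [385.6267 148.3867] [379 142  14  14 150] [ 0.4575 -0.0872  0.078 ]
B [  5.3333 163.2037] [  0 161  12   5  54] [0.4334 0.339  0.062 ]
B [ 51.8414 173.0483] [ 37 169  29  10 145] [0.4229 0.2882 0.062 ]
B [ 41.7241 184.5517] [ 36 182  13   6  29] [0.4093 0.3024 0.062 ]
```

Request:
arm_command(
  steps=[
    {"slide": [0.012, 0.001, 0], "rot": [0, 0, -10], "grip": 0.5},
    {"slide": [0.012, 0.001, 0], "rot": [0, 0, -10], "grip": 0.5},
    {"slide": [0.013, 0.001, 0], "rot": [0, 0, -10], "grip": 0.5},
    {"slide": [0.013, 0.001, 0], "rot": [0, 0, -10], "grip": 0.5},
    {"slide": [0.013, 0.001, 0], "rot": [0, 0, -10], "grip": 0.5},
    {"slide": [0.013, 0, 0], "rot": [0, 0, -10], "grip": 0.5},
    {"slide": [0.013, 0, -0.02], "rot": [0, 0, -10], "grip": 0.5},
    {"slide": [0.013, 0, -0.02], "rot": [0, 0, -10], "grip": 0.5},
  ],
)

```text
time: 9.85
ee_pos: [0.4641, 0.0226, 0.268]
eef_rot: [0.868, -0.495, 0.02, -0.018]
ft_force: [-2.0, -0.4, 0.7]
width: 0.0438
grip_force: 0.0
```

Request:
arm_command(
  steps=[
    {"slide": [0, 0, 0], "rot": [0, 0, -9.7], "grip": 0.5},
    {"slide": [0, 0, 0], "rot": [0, 0, 0], "grip": 0.5},
    {"slide": [0, 0, 0], "rot": [0, 0, 0], "grip": 0.5},
    {"slide": [0, 0, 0], "rot": [0, 0, 0], "grip": 0.5},
    {"slide": [0, 0, 0], "rot": [0, 0, 0], "grip": 0.5},
    {"slide": [0, 0, 0], "rot": [0, 0, 0], "grip": 0.5},
    {"slide": [0, 0, 0], "rot": [0, 0, 0], "grip": 0.5},
    {"slide": [0, 0, 0], "rot": [0, 0, 0], "grip": 0.5},
  ],
)

```text
time: 10.85
ee_pos: [0.4629, 0.0217, 0.2699]
eef_rot: [0.832, -0.554, 0.022, -0.016]
ft_force: [-0.0, 0.7, -0.0]
width: 0.0434
grip_force: 0.0
```

```bash
cat >> h.py <<'E'
def st():
    s=sensors.read_state();q=s['eef_rot'];print(round(s['time'],2),np.round(s['ee_pos'],4),'psi',round(float(np.degrees(2*np.arctan2(q[1],q[0]))),2),np.round(q,4),'F',np.round(s['ft_force'],1),'w',round(s['width'],4),'g',round(s['grip_force'],1),'J',np.round(s['joint_positions'],2))
E
python3 - <<'E'
from h import *
np.set_printoptions(precision=4,suppress=True)
st()
p=shot('wrist','w4.png')
for c,s in comps(p,[20,120,100],[33,255,255],6): print('Y',c,s,w(p,*c,.068))
E
```

```text
10.85 [0.4629 0.0217 0.2699] psi -67.32 [ 0.832  -0.5541  0.0217 -0.0161] F [-0.   0.7 -0. ] w 0.0434 g 0.0 J [ 1.47 -0.26 -1.38  1.78 -0.27  1.36 -2.6 ]
Y [249.65 173.5 ] [247 167   7  13  40] [0.5172 0.0233 0.068 ]
Y [259.125  176.5625] [256 170   8  14  48] [0.5056 0.0223 0.068 ]
Y [386.7636 297.3   ] [383 272   7  48 110] [0.2994 0.1016 0.068 ]
Y [182.625 297.625] [181 295   4   6   8] [0.5402 0.211  0.068 ]
Y [183.4286 308.    ] [182 307   4   3   7] [0.5344 0.2252 0.068 ]
```

Request:
arm_command(
  steps=[
    {"slide": [0, 0, 0], "rot": [0, 0, 10.5], "grip": 0.5},
    {"slide": [0, 0, 0], "rot": [0, 0, 10.5], "grip": 0.5},
    {"slide": [0, 0, 0], "rot": [0, 0, 10.5], "grip": 0.5},
    {"slide": [0, 0, 0], "rot": [0, 0, 10.5], "grip": 0.5},
    {"slide": [0, 0, 0], "rot": [0, 0, 10.5], "grip": 0.5},
    {"slide": [0, 0, 0], "rot": [0, 0, 10.5], "grip": 0.5},
    {"slide": [0, 0, 0], "rot": [0, 0, 10.5], "grip": 0.5},
    {"slide": [0, 0, 0], "rot": [0, 0, 10.5], "grip": 0.5},
  ],
)

```text
time: 11.9
ee_pos: [0.463, 0.0214, 0.2699]
eef_rot: [0.989, 0.148, 0.005, -0.026]
ft_force: [0.3, 0.1, -0.2]
width: 0.0432
grip_force: 0.0
```

Request:
arm_command(
  steps=[
    {"slide": [0, 0, 0], "rot": [0, 0, 10.5], "grip": 0.5},
    {"slide": [0, 0, 0], "rot": [0, 0, 10.5], "grip": 0.5},
    {"slide": [0, 0, 0], "rot": [0, 0, 10.5], "grip": 0.5},
    {"slide": [0, 0, 0], "rot": [0, 0, 10.5], "grip": 0.5},
    {"slide": [0, 0, 0], "rot": [0, 0, 10.5], "grip": 0.5},
    {"slide": [0, 0, 0], "rot": [0, 0, 10.5], "grip": 0.5},
    {"slide": [0, 0, 0], "rot": [0, 0, 10.5], "grip": 0.5},
    {"slide": [0, 0, 0], "rot": [0, 0, 0], "grip": 0.5},
  ],
)

```text
time: 12.9
ee_pos: [0.463, 0.0216, 0.2698]
eef_rot: [0.706, 0.707, -0.011, -0.025]
ft_force: [0.5, -0.1, -0.4]
width: 0.0434
grip_force: 0.0
```

```bash
cat >> h.py <<'E'
from scipy.spatial.transform import Rotation as R
def fix(psi):
    "rotation vector (deg, world) to get to tool down at psi"
    s=sensors.read_state();a=np.radians(psi)/2
    print('fix',np.round((R.from_quat([np.cos(a),np.sin(a),0,0])*R.from_quat(s['eef_rot']).inv()).as_rotvec(degrees=True),2))
E
python3 - <<'E'
from h import *
st();fix(91.2)
E
```

```text
12.9 [0.463  0.0216 0.2698] psi 90.1 [ 0.7062  0.7075 -0.0114 -0.0247] F [ 0.5 -0.1 -0.4] w 0.0434 g 0.0 J [ 1.19  0.15 -1.39  1.7   0.12  1.46 -0.22]
fix [-1.04 -2.94  1.09]
```

Request:
arm_command(
  steps=[
    {"slide": [0.025, 0.001, 0], "rot": [-0.5, -1.5, 0.5], "grip": 0.5},
    {"slide": [0.0235, 0.001, -0.03], "rot": [-0.5, -1.4, 0.6], "grip": 0.5},
    {"slide": [0, 0, -0.05], "rot": [0, 0, 0], "grip": 0.5},
    {"slide": [0, 0, -0.05], "rot": [0, 0, 0], "grip": 0.5},
    {"slide": [0, 0, -0.02], "rot": [0, 0, 0], "grip": 0.5},
    {"slide": [0, 0, 0], "rot": [0, 0, 0], "grip": 0.5},
    {"slide": [0, 0, 0], "rot": [0, 0, 0], "grip": 0.5},
    {"slide": [0, 0, 0], "rot": [0, 0, 0], "grip": 0.5},
  ],
)

```text
time: 13.9
ee_pos: [0.5124, 0.0236, 0.1214]
eef_rot: [0.7, 0.715, 0.001, 0.001]
ft_force: [0.1, 0.1, 0.3]
width: 0.0433
grip_force: 0.0
```

Run:
```python
from h import *
np.set_printoptions(precision=4,suppress=True)
st();fix(91.2)
p=shot('wrist','w5.png')
for c,s in comps(p,[20,120,100],[33,255,255],6): print('Y',c,s,w(p,*c,.068))
```

```text
13.9 [0.5124 0.0236 0.1214] psi 91.21 [0.6996 0.7146 0.0006 0.0008] F [0.1 0.1 0.3] w 0.0433 g 0.0 J [ 0.89  0.42 -1.21  1.84  0.43  1.18 -0.44]
fix [ 0.01  0.11 -0.01]
Y [279.5546 229.4034] [277 212   6  30 119] [0.5062 0.0251 0.068 ]
Y [294.5294 229.9664] [292 212   6  29 119] [0.517  0.0248 0.068 ]
Y [386.7692 287.9423] [384 274   6  27  52] [ 0.589  -0.0205  0.068 ]
Y [184.1667 284.    ] [183 282   3   4   6] [ 0.4343 -0.0203  0.068 ]
Y [183.9239 303.3478] [181 287   8  33  92] [ 0.433 -0.037  0.068]
Y [386.2653 310.8571] [383 300   7  20  49] [ 0.5908 -0.0405  0.068 ]
```

View pics/w5.png

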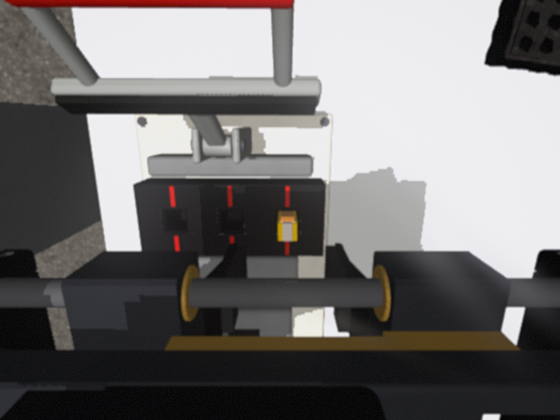

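Request:
arm_command(
  steps=[
    {"slide": [-0.0006, 0.0005, -0.03], "rot": [0, 0, 0], "grip": 0.5},
    {"slide": [0, 0, -0.03], "rot": [0, 0, 0], "grip": 0.5},
    {"slide": [0, 0, -0.015], "rot": [0, 0, 0], "grip": 0.5},
    {"slide": [0, 0, 0], "rot": [0, 0, 0], "grip": 0.1},
    {"slide": [0, 0, 0], "rot": [0, 0, 0], "grip": 0.1},
    {"slide": [0, 0, 0], "rot": [0, 0, 0], "grip": 0.1},
    {"slide": [0, 0, 0], "rot": [0, 0, 0], "grip": 0.1},
    {"slide": [0, 0, 0], "rot": [0, 0, 0], "grip": 0.1},
  ],
  newtons=15,
)

```text
time: 14.95
ee_pos: [0.5122, 0.0241, 0.0456]
eef_rot: [0.699, 0.715, 0.001, 0.001]
ft_force: [5.4, 0.5, -0.3]
width: 0.0136
grip_force: 15.0
```

Run:
```python
from h import *
st()
p=shot('top')
for r in eyes.look_for('used_tray',p)+eyes.look_for('cell_rack',p): print(r['conf'],np.round(r['bbox'],1))
```

```text
14.95 [0.5122 0.0241 0.0456] psi 91.25 [6.994e-01 7.148e-01 1.000e-03 7.000e-04] F [ 5.4  0.5 -0.3] w 0.0136 g 15.0 J [ 0.8   0.52 -1.12  1.9   0.54  1.06 -0.52]
0.65 [362.  249.7 401.  300.2]
0.62 [175.1 198.6 223.5 242.1]
```

Request:
arm_command(
  steps=[
    {"slide": [0, 0, 0.02], "rot": [0, 0, 0], "grip": 0.1},
    {"slide": [0, 0, 0.03], "rot": [0, 0, 0], "grip": 0.1},
    {"slide": [0, 0, 0.04], "rot": [0, 0, 0], "grip": 0.1},
    {"slide": [0, 0, 0.05], "rot": [0, 0, 0], "grip": 0.1},
    {"slide": [-0.007, -0.04, 0.01], "rot": [0, 0, 0], "grip": 0.1},
    {"slide": [-0.007, -0.05, 0], "rot": [0, 0, 0], "grip": 0.1},
    {"slide": [-0.007, -0.05, 0], "rot": [0, 0, 0], "grip": 0.1},
    {"slide": [-0.007, -0.05, 0], "rot": [0, 0, 0], "grip": 0.1},
  ],
)

```text
time: 16.1
ee_pos: [0.482, -0.1674, 0.195]
eef_rot: [0.699, 0.715, -0.0, -0.0]
ft_force: [1.2, 0.5, -0.5]
width: 0.0139
grip_force: 15.0
```

Request:
arm_command(
  steps=[
    {"slide": [-0.007, -0.05, 0], "rot": [0, 0, 0], "grip": 0.1},
    {"slide": [-0.007, -0.04, 0], "rot": [0, 0, 0], "grip": 0.1},
    {"slide": [-0.01, -0.02, 0], "rot": [0, 0, 0], "grip": 0.1},
    {"slide": [0, 0, 0], "rot": [0, 0, 0], "grip": 0.1},
    {"slide": [0, 0, 0], "rot": [0, 0, 0], "grip": 0.1},
    {"slide": [0, 0, 0], "rot": [0, 0, 0], "grip": 0.1},
    {"slide": [0, 0, 0], "rot": [0, 0, 0], "grip": 0.1},
    {"slide": [0, 0, 0], "rot": [0, 0, 0], "grip": 0.1},
  ],
)

```text
time: 17.1
ee_pos: [0.459, -0.2755, 0.1949]
eef_rot: [0.699, 0.715, -0.0, -0.0]
ft_force: [0.5, -0.3, -0.0]
width: 0.0139
grip_force: 15.0
```

Run:
```python
from h import *
st()
p=shot('wrist','w6.png')
for r in eyes.look_for('used_tray',p): print(r['conf'],np.round(r['bbox'],1))
t=shot('top','t6.png')
for r in eyes.look_for('used_tray',t): print(r['conf'],np.round(r['bbox'],1))
a=cv2.imread('pics/w6.png');b=cv2.imread('pics/t6.png')
cv2.imwrite('pics/m6.png',np.hstack([cv2.resize(a,(400,300)),cv2.resize(b[190:310,300:460],(400,300))]))
```

```text
17.1 [ 0.459  -0.2755  0.1949] psi 91.3 [ 6.991e-01  7.151e-01 -1.000e-04 -2.000e-04] F [ 0.5 -0.3 -0. ] w 0.0139 g 15.0 J [ 1.46  0.39 -1.21  1.69  0.37  1.33  0.2 ]
0.62 [224.1 171.9 355.2 263.6]
0.62 [368.8 261.1 402.9 303.4]
```

View pics/m6.png

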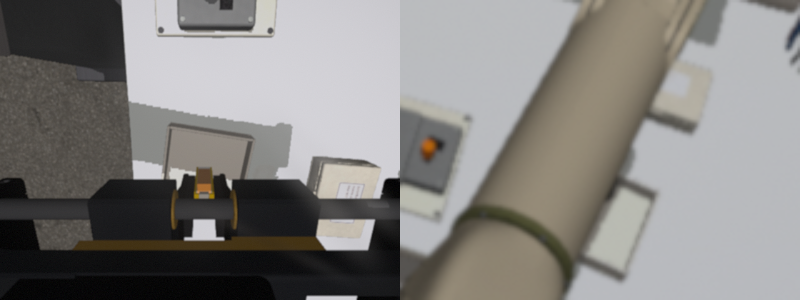

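Run:
```python
from h import *
p=shot('wrist')
print(w(p,237,175,.036),w(p,352,189,.036))
```

```text
[ 0.40649595 -0.25250762  0.036     ] [ 0.52565375 -0.264493    0.036     ]
```

Request:
arm_command(
  steps=[
    {"slide": [0, -0.047, 0], "rot": [0, 0, 0], "grip": 0.1},
    {"slide": [0, 0, -0.05], "rot": [0, 0, 0], "grip": 0.1},
    {"slide": [0, 0, -0.05], "rot": [0, 0, 0], "grip": 0.1},
    {"slide": [0, 0, -0.04], "rot": [0, 0, 0], "grip": 0.1},
    {"slide": [0, 0, -0.014], "rot": [0, 0, 0], "grip": 0.1},
    {"slide": [0, 0, 0], "rot": [0, 0, 0], "grip": 0.1},
    {"slide": [0, 0, 0], "rot": [0, 0, 0], "grip": 0.4},
    {"slide": [0, 0, 0], "rot": [0, 0, 0], "grip": 0.4},
  ],
)

```text
time: 18.35
ee_pos: [0.4596, -0.3234, 0.0423]
eef_rot: [0.699, 0.715, -0.0, 0.001]
ft_force: [-1.3, 0.1, -0.5]
width: 0.0261
grip_force: 0.0
```

Request:
arm_command(
  steps=[
    {"slide": [0, 0, 0.02], "rot": [0, 0, 0], "grip": 0.5},
    {"slide": [0, 0, 0.05], "rot": [0, 0, 0], "grip": 0.5},
    {"slide": [0, 0, 0.05], "rot": [0, 0, 0], "grip": 0.5},
    {"slide": [0, 0.02, 0.05], "rot": [0, 0, 0], "grip": 0.5},
    {"slide": [0, 0.05, 0.03], "rot": [0, 0, 0], "grip": 0.5},
    {"slide": [0, 0.05, 0.01], "rot": [0, 0, 0], "grip": 0.5},
    {"slide": [0, 0.05, 0.01], "rot": [0, 0, 0], "grip": 0.5},
    {"slide": [0, 0.05, 0], "rot": [0, 0, 0], "grip": 0.5},
  ],
)

```text
time: 19.35
ee_pos: [0.4594, -0.1004, 0.2624]
eef_rot: [0.699, 0.715, -0.0, 0.001]
ft_force: [0.3, 0.5, 0.7]
width: 0.0437
grip_force: 0.0
```

Run:
```python
from h import *
st()
for n in('top','scene'):
  p=shot(n,n+'7.png')
  for k in('used_tray','used_0','cell_rack'):
    for r in eyes.look_for(k,p): print(n,k,r['conf'],np.round(r['bbox'],1))
```

```text
19.35 [ 0.4594 -0.1004  0.2624] psi 91.35 [ 6.987e-01  7.154e-01 -3.000e-04  8.000e-04] F [0.3 0.5 0.7] w 0.0437 g 0.0 J [ 1.5   0.08 -1.41  1.74  0.09  1.39  0.1 ]
top used_tray 0.87 [350.8 250.4 401.7 299.3]
top used_0 0.47 [372.8 269.6 384.5 283.9]
top cell_rack 0.72 [176.1 198.6 223.2 242.7]
scene used_tray 0.89 [363.1 184.1 416.1 214.9]
scene used_0 0.52 [387.4 187.5 391.7 203.2]
scene used_0 0.19 [363.1 187.7 416.1 219. ]
scene cell_rack 0.73 [215.4 252.1 279.6 296.1]
```

Request:
arm_command(
  steps=[
    {"slide": [-0.005, 0.05, 0], "rot": [0, 0, 0], "grip": 0.5},
    {"slide": [-0.005, 0.05, 0], "rot": [0, 0, 0], "grip": 0.5},
    {"slide": [-0.005, 0.05, 0], "rot": [0, 0, 0], "grip": 0.5},
    {"slide": [-0.005, 0.05, 0], "rot": [0, 0, 0], "grip": 0.5},
    {"slide": [-0.005, 0.05, 0], "rot": [0, 0, 0], "grip": 0.5},
    {"slide": [-0.005, 0.05, 0], "rot": [0, 0, 0], "grip": 0.5},
    {"slide": [-0.005, 0.05, 0], "rot": [0, 0, 0], "grip": 0.5},
    {"slide": [0, 0.01, 0], "rot": [0, 0, 0], "grip": 0.5},
  ],
)

```text
time: 20.75
ee_pos: [0.4071, 0.2497, 0.2675]
eef_rot: [0.698, 0.716, 0.009, 0.002]
ft_force: [-0.3, -1.5, -0.4]
width: 0.0432
grip_force: 0.0
```

Request:
arm_command(
  steps=[
    {"slide": [0, 0, -0.02], "rot": [0, 0, 0], "grip": 0.5},
    {"slide": [0, 0, 0], "rot": [0, 0, 0], "grip": 0.5},
    {"slide": [0, 0, 0], "rot": [0, 0, 0], "grip": 0.5},
    {"slide": [0, 0, 0], "rot": [0, 0, 0], "grip": 0.5},
    {"slide": [0, 0, 0], "rot": [0, 0, 0], "grip": 0.5},
    {"slide": [0, 0, 0], "rot": [0, 0, 0], "grip": 0.5},
    {"slide": [0, 0, 0], "rot": [0, 0, 0], "grip": 0.5},
    {"slide": [0, 0, 0], "rot": [0, 0, 0], "grip": 0.5},
  ],
)

```text
time: 21.75
ee_pos: [0.4036, 0.2454, 0.2483]
eef_rot: [0.699, 0.715, 0.01, 0.003]
ft_force: [-0.4, 0.1, -0.6]
width: 0.0435
grip_force: 0.0
```

Run:
```python
from h import *
np.set_printoptions(precision=4,suppress=True)
st()
p=shot('wrist','w8.png')
for r in eyes.look_for('cell_0',p): print(r['conf'],np.round(r['bbox'],1))
for c,s in comps(p,[100,100,60],[125,255,255],6): print('B',c,s,w(p,*c,.062))
```

```text
21.75 [0.4036 0.2454 0.2483] psi 91.27 [0.6992 0.7149 0.0104 0.0027] F [-0.4  0.1 -0.6] w 0.0435 g 0.0 J [ 1.25 -0.5  -1.47  1.77 -0.51  1.42 -0.11]
0.66 [287.4 133.1 304.1 155.7]
0.63 [293.7  72.7 316.3  94.6]
B [300.3878  81.4694] [298  75   6  14  49] [0.4179 0.365  0.062 ]
B [310.8372  84.7209] [308  78   6  14  43] [0.4289 0.3621 0.062 ]
B [290.24 142.8 ] [287 137   7  13  50] [0.409  0.3027 0.062 ]
B [300.381  146.4524] [297 140   7  13  42] [0.4202 0.299  0.062 ]
```

View pics/w8.png

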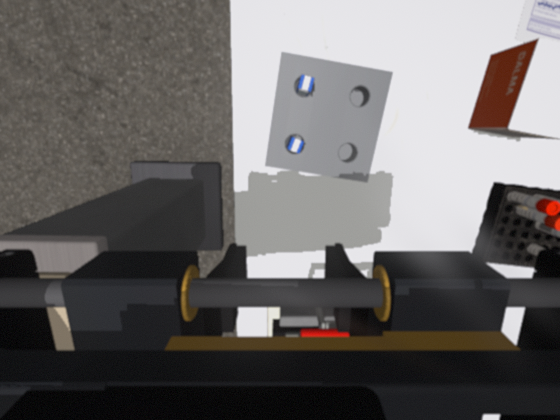

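Request:
arm_command(
  steps=[
    {"slide": [0.003, 0.015, -0.03], "rot": [0, 0, -5], "grip": 0.4},
    {"slide": [0.003, 0.015, -0.03], "rot": [0, 0, -5], "grip": 0.4},
    {"slide": [0.003, 0.015, -0.03], "rot": [0, 0, -5], "grip": 0.4},
    {"slide": [0.002, 0.0105, -0.03], "rot": [0, 0, -4.6], "grip": 0.4},
    {"slide": [0, 0, 0], "rot": [0, 0, 0], "grip": 0.4},
    {"slide": [0, 0, 0], "rot": [0, 0, 0], "grip": 0.4},
    {"slide": [0, 0, 0], "rot": [0, 0, 0], "grip": 0.4},
    {"slide": [0, 0, 0], "rot": [0, 0, 0], "grip": 0.4},
  ],
)

```text
time: 22.85
ee_pos: [0.3646, 0.2656, 0.1587]
eef_rot: [0.81, 0.585, 0.038, 0.008]
ft_force: [0.6, -0.7, 0.1]
width: 0.0349
grip_force: 0.0
```

Run:
```python
from h import *
np.set_printoptions(precision=4,suppress=True)
st();fix(71.7)
p=shot('wrist','w9.png')
for c,s in comps(p,[100,100,60],[125,255,255],6): print('B',c,s,w(p,*c,.062))
```

```text
22.85 [0.3646 0.2656 0.1587] psi 71.69 [0.81   0.5852 0.0379 0.0083] F [ 0.6 -0.7  0.1] w 0.0349 g 0.0 J [ 1.06 -0.5  -1.47  1.99 -0.54  1.18 -0.52]
fix [-1.77  4.07  0.01]
B [305.1982  82.3784] [302  73   7  19 111] [0.4175 0.365  0.062 ]
B [319.7692  80.2923] [318  72   5  19  65] [0.4289 0.3629 0.062 ]
B [315.8036 160.7738] [310 153  12  18 168] [0.4074 0.3041 0.062 ]
B [331.7368 162.4737] [330 154   4  17  57] [0.4197 0.2985 0.062 ]
```

Request:
arm_command(
  steps=[
    {"slide": [0.015, -0.01, 0.02], "rot": [0, 0, 10.5], "grip": 0.4},
    {"slide": [0.015, -0.01, 0.02], "rot": [0, 0, 10.5], "grip": 0.4},
    {"slide": [0.015, -0.01, 0.02], "rot": [0, 0, 10.5], "grip": 0.4},
    {"slide": [0.015, -0.01, 0.02], "rot": [0, 0, 10.5], "grip": 0.4},
    {"slide": [0.015, -0.01, 0.02], "rot": [0, 0, 10.5], "grip": 0.4},
    {"slide": [0.015, -0.01, 0.01], "rot": [0, 0, 10.5], "grip": 0.4},
    {"slide": [0.015, -0.01, 0], "rot": [0, 0, 10.5], "grip": 0.4},
    {"slide": [0, -0.01, 0], "rot": [0, 0, 10.5], "grip": 0.4},
  ],
)

```text
time: 23.9
ee_pos: [0.4478, 0.1765, 0.2756]
eef_rot: [0.208, 0.977, 0.041, -0.012]
ft_force: [-0.5, -0.0, -1.1]
width: 0.0347
grip_force: 0.0
```

Request:
arm_command(
  steps=[
    {"slide": [0, 0, 0], "rot": [0, 0, 10.5], "grip": 0.4},
    {"slide": [0, 0, 0], "rot": [0, 0, 10.5], "grip": 0.4},
    {"slide": [0, 0, 0], "rot": [0, 0, 10.5], "grip": 0.4},
    {"slide": [0, 0, 0], "rot": [0, 0, 10.5], "grip": 0.4},
    {"slide": [0, 0, 0], "rot": [0, 0, 10.5], "grip": 0.4},
    {"slide": [0, 0, 0], "rot": [0, 0, 10.5], "grip": 0.4},
    {"slide": [0, 0, 0], "rot": [0, 0, 10.5], "grip": 0.4},
    {"slide": [0, 0, 0], "rot": [0, 0, 10.5], "grip": 0.4},
  ],
)

```text
time: 24.9
ee_pos: [0.4155, 0.168, 0.2844]
eef_rot: [-0.496, 0.868, 0.026, -0.024]
ft_force: [1.0, -0.6, 0.0]
width: 0.035
grip_force: 0.0
```

Run:
```python
from h import *
st()
```

```text
24.9 [0.4155 0.168  0.2844] psi 239.5 [-0.4959  0.8677  0.0256 -0.0235] F [ 1.  -0.6  0. ] w 0.035 g 0.0 J [ 1.41 -0.42 -1.47  1.71 -0.45  1.55  2.6 ]
```

Request:
arm_command(
  steps=[
    {"slide": [0, 0, 0], "rot": [0, 0, 10.5], "grip": 0.4},
    {"slide": [0, 0, 0], "rot": [0, 0, 10.5], "grip": 0.4},
    {"slide": [0, 0, 0], "rot": [0, 0, 10.5], "grip": 0.4},
    {"slide": [0, 0, 0], "rot": [0, 0, 10.5], "grip": 0.4},
    {"slide": [0, 0, 0], "rot": [0, 0, 10.5], "grip": 0.4},
    {"slide": [0, 0, 0], "rot": [0, 0, 10.5], "grip": 0.4},
    {"slide": [0, 0, 0], "rot": [0, 0, 10.5], "grip": 0.4},
    {"slide": [0, 0, 0], "rot": [0, 0, 10.5], "grip": 0.4},
  ],
)

```text
time: 25.9
ee_pos: [0.4328, 0.3142, 0.2302]
eef_rot: [0.907, -0.408, 0.028, 0.1]
ft_force: [0.8, -0.5, -0.2]
width: 0.0346
grip_force: 0.0
```

Run:
```python
from h import *
st()
```

```text
25.9 [0.4328 0.3142 0.2302] psi -48.43 [ 0.9071 -0.408   0.0282  0.0997] F [ 0.8 -0.5 -0.2] w 0.0346 g 0.0 J [ 0.19  0.7  -1.47  1.52  0.73  1.75  2.6 ]
```

Run:
```python
from h import *
s=sensors.read_state()
a=np.radians(-48.43)/2
print((R.from_quat([np.cos(a),np.sin(a),0,0])*R.from_quat(s['eef_rot']).inv()).as_rotvec(degrees=True))
```

```text
[ 1.17706933e+01 -1.73977440e+00  3.33898482e-03]
```

Request:
arm_command(
  steps=[
    {"slide": [0, 0, 0], "rot": [5.9, -0.9, 0], "grip": 0.4},
    {"slide": [0, 0, 0], "rot": [5.9, -0.9, 0], "grip": 0.4},
    {"slide": [-0.003, -0.002, 0], "rot": [0, 0, -10], "grip": 0.4},
    {"slide": [-0.003, -0.002, -0.01], "rot": [0, 0, -10], "grip": 0.4},
    {"slide": [-0.003, -0.002, -0.01], "rot": [0, 0, -10], "grip": 0.4},
    {"slide": [-0.003, -0.002, -0.01], "rot": [0, 0, -10], "grip": 0.4},
    {"slide": [-0.003, -0.002, -0.01], "rot": [0, 0, -10], "grip": 0.4},
    {"slide": [-0.003, -0.003, -0.01], "rot": [0, 0, -10], "grip": 0.4},
  ],
)

```text
time: 26.9
ee_pos: [0.4109, 0.3319, 0.1659]
eef_rot: [-0.564, 0.826, -0.002, -0.015]
ft_force: [-0.8, 0.6, -0.1]
width: 0.0348
grip_force: 0.0
```

Run:
```python
from h import *
st()
```

```text
26.9 [0.4109 0.3319 0.1659] psi 248.66 [-0.5639  0.8257 -0.0017 -0.0154] F [-0.8  0.6 -0.1] w 0.0348 g 0.0 J [ 0.25  0.47 -1.26  1.72  0.45  1.33  1.67]
```

```bash
cat >> h.py <<'E'
def fixg(psi):
    s=sensors.read_state();a=np.radians(psi)/2
    r=(R.from_quat([np.cos(a),np.sin(a),0,0])*R.from_quat(s['eef_rot']).inv()).as_rotvec(degrees=True);print('fix',np.round(r,2))
def blue(p):
    B=[w(p,*c,.062)[:2] for c,s in comps(p,[100,100,60],[125,255,255],15)]
    B=[b for b in B if .3<b[0]<.6 and .15<b[1]<.5]
    for i in range(len(B)):
        for j in range(i):
            d=B[i]-B[j]
            if np.linalg.norm(d)<.022:
                print('cell',np.round((B[i]+B[j])/2,4),'sep',np.round(np.linalg.norm(d),4),'psi',round(float(np.degrees(np.arctan2(d[1],d[0])))%180+90,1))
E
python3 - <<'E'
from h import *
fixg(251.7)
p=shot('wrist','w10.png');blue(p)
for r in eyes.look_for('cell_0',p): print(r['conf'],np.round(r['bbox'],1))
t=shot('top')
for r in eyes.look_for('cell_rack',t): print(r['conf'],np.round(r['bbox'],1))
E
```

```text
fix [ 1.19 -1.32  3.04]
cell [0.4142 0.3   ] sep 0.0115 psi 250.8
cell [0.423  0.3622] sep 0.0114 psi 262.8
0.79 [271.4 228.1 293.2 256.5]
0.57 [258.4 167.3 271.7 192.1]
0.96 [175.8 199.8 223.9 242.9]
0.4 [305.3 233.6 327.6 276.3]
```

Request:
arm_command(
  steps=[
    {"slide": [0.0015, -0.012, 0], "rot": [0.6, -0.65, 1.3], "grip": 0.4},
    {"slide": [0.001, -0.01, 0], "rot": [0.6, -0.65, 1.3], "grip": 0.4},
    {"slide": [0.001, -0.0095, -0.02], "rot": [0, 0, 0], "grip": 0.4},
    {"slide": [0, 0, -0.02], "rot": [0, 0, 0], "grip": 0.4},
    {"slide": [0, 0, -0.006], "rot": [0, 0, 0], "grip": 0.4},
    {"slide": [0, 0, 0], "rot": [0, 0, 0], "grip": 0.4},
    {"slide": [0, 0, 0], "rot": [0, 0, 0], "grip": 0.4},
    {"slide": [0, 0, 0], "rot": [0, 0, 0], "grip": 0.4},
  ],
)

```text
time: 28.1
ee_pos: [0.4143, 0.3012, 0.1209]
eef_rot: [-0.585, 0.811, -0.0, 0.001]
ft_force: [-0.0, 0.0, 0.3]
width: 0.0348
grip_force: 0.0
```

Run:
```python
from h import *
st();fixg(251.2)
p=shot('wrist','w10.png');blue(p)
```

```text
28.1 [0.4143 0.3012 0.1209] psi 251.65 [-5.853e-01  8.108e-01 -1.000e-04  5.000e-04] F [-0.   0.   0.3] w 0.0348 g 0.0 J [ 0.34  0.46 -1.27  1.84  0.47  1.2   1.74]
fix [-0.03  0.05 -0.45]
cell [0.4144 0.2996] sep 0.0112 psi 251.2
```

Request:
arm_command(
  steps=[
    {"slide": [0, -0.001, -0.03], "rot": [0, 0, -0.4], "grip": 0.4},
    {"slide": [0, 0, -0.03], "rot": [0, 0, 0], "grip": 0.4},
    {"slide": [0, 0, -0.02], "rot": [0, 0, 0], "grip": 0.4},
    {"slide": [0, 0, 0], "rot": [0, 0, 0], "grip": 0.1},
    {"slide": [0, 0, 0], "rot": [0, 0, 0], "grip": 0.1},
    {"slide": [0, 0, 0], "rot": [0, 0, 0], "grip": 0.1},
    {"slide": [0, 0, 0], "rot": [0, 0, 0], "grip": 0.1},
    {"slide": [0, 0, 0], "rot": [0, 0, 0], "grip": 0.1},
  ],
  newtons=15,
)

```text
time: 29.15
ee_pos: [0.4149, 0.3002, 0.0411]
eef_rot: [-0.582, 0.813, -0.0, 0.001]
ft_force: [3.0, 0.7, 3.7]
width: 0.0138
grip_force: 15.0
```

Request:
arm_command(
  steps=[
    {"slide": [0, 0, 0.02], "rot": [0, 0, 0], "grip": 0.1},
    {"slide": [0, 0, 0.03], "rot": [0, 0, 0], "grip": 0.1},
    {"slide": [0, 0, 0.04], "rot": [0, 0, 0], "grip": 0.1},
    {"slide": [0, 0, 0.04], "rot": [0, 0, 0], "grip": 0.1},
    {"slide": [0, 0, 0.04], "rot": [0, 0, 0], "grip": 0.1},
    {"slide": [0, 0, 0.03], "rot": [0, 0, 0], "grip": 0.1},
    {"slide": [0, 0, 0.01], "rot": [0, 0, 0], "grip": 0.1},
    {"slide": [0, 0, 0], "rot": [0, 0, 0], "grip": 0.1},
  ],
)

```text
time: 30.15
ee_pos: [0.4138, 0.2998, 0.2505]
eef_rot: [-0.582, 0.813, -0.0, 0.0]
ft_force: [-0.6, -0.0, -0.1]
width: 0.0136
grip_force: 15.0
```

Run:
```python
from h import *
st()
p=shot('wrist','w11.png')
i=cv2.imread('pics/w11.png');cv2.imwrite('pics/w11c.png',cv2.resize(i[120:320,180:400],None,fx=2.5,fy=2.5))
```

```text
30.15 [0.4138 0.2998 0.2505] psi 251.24 [-5.824e-01  8.129e-01 -3.000e-04  1.000e-04] F [-0.6 -0.  -0.1] w 0.0136 g 15.0 J [ 0.46  0.32 -1.38  1.67  0.32  1.42  1.85]
```

View pics/w11c.png

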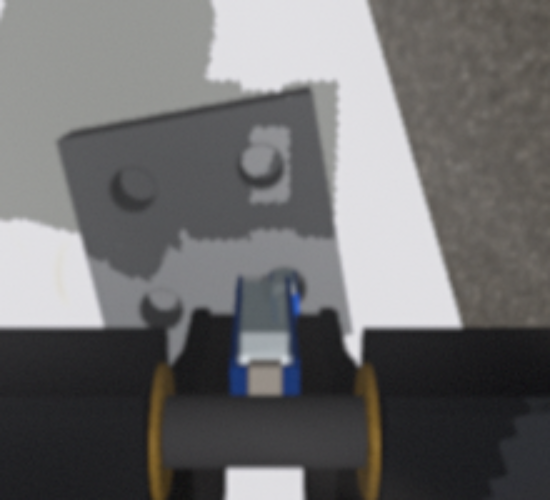

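Request:
arm_command(
  steps=[
    {"slide": [0.006, -0.008, 0], "rot": [0, 0, -10], "grip": 0.1},
    {"slide": [0.006, -0.016, 0], "rot": [0, 0, -10], "grip": 0.1},
    {"slide": [0.006, -0.018, 0], "rot": [0, 0, -10], "grip": 0.1},
    {"slide": [0.006, -0.018, 0], "rot": [0, 0, -10], "grip": 0.1},
    {"slide": [0.006, -0.018, 0], "rot": [0, 0, -10], "grip": 0.1},
    {"slide": [0.006, -0.018, 0], "rot": [0, 0, -10], "grip": 0.1},
    {"slide": [0.006, -0.018, 0], "rot": [0, 0, -10], "grip": 0.1},
    {"slide": [0.006, -0.018, 0], "rot": [0, 0, -10], "grip": 0.1},
  ],
)

```text
time: 31.2
ee_pos: [0.4615, 0.1669, 0.2491]
eef_rot: [0.079, 0.997, -0.0, -0.001]
ft_force: [0.1, -0.1, 0.0]
width: 0.0142
grip_force: 15.0
```

Request:
arm_command(
  steps=[
    {"slide": [0.006, -0.018, 0], "rot": [0, 0, -10], "grip": 0.1},
    {"slide": [0.006, -0.018, 0], "rot": [0, 0, -10], "grip": 0.1},
    {"slide": [0.006, -0.018, 0], "rot": [0, 0, -10], "grip": 0.1},
    {"slide": [0.006, -0.018, 0], "rot": [0, 0, -10], "grip": 0.1},
    {"slide": [0.006, -0.018, 0], "rot": [0, 0, -10], "grip": 0.1},
    {"slide": [0.006, -0.018, 0], "rot": [0, 0, -10], "grip": 0.1},
    {"slide": [0.006, -0.018, 0], "rot": [0, 0, -10], "grip": 0.1},
    {"slide": [0.006, -0.018, 0], "rot": [0, 0, -10], "grip": 0.1},
  ],
)

```text
time: 32.2
ee_pos: [0.5094, 0.0232, 0.2489]
eef_rot: [0.701, 0.713, -0.001, -0.001]
ft_force: [0.4, 0.3, -0.3]
width: 0.0143
grip_force: 15.0
```

Run:
```python
from h import *
st();fixg(91.2)
```

```text
32.2 [0.5094 0.0232 0.2489] psi 90.91 [ 0.7015  0.7127 -0.001  -0.0011] F [ 0.4  0.3 -0.3] w 0.0143 g 15.0 J [ 0.68  0.15 -0.88  1.68  0.11  1.37 -0.2 ]
fix [-0.01 -0.17  0.29]
```

Request:
arm_command(
  steps=[
    {"slide": [0.0026, 0, -0.03], "rot": [0, -0.1, 0.3], "grip": 0.1},
    {"slide": [0, 0, -0.05], "rot": [0, 0, 0], "grip": 0.1},
    {"slide": [0, 0, -0.05], "rot": [0, 0, 0], "grip": 0.1},
    {"slide": [0, 0, -0.03], "rot": [0, 0, 0], "grip": 0.1},
    {"slide": [0, 0, 0], "rot": [0, 0, 0], "grip": 0.1},
    {"slide": [0, 0, 0], "rot": [0, 0, 0], "grip": 0.1},
    {"slide": [0, 0, 0], "rot": [0, 0, 0], "grip": 0.1},
    {"slide": [0, 0, 0], "rot": [0, 0, 0], "grip": 0.1},
  ],
)

```text
time: 33.2
ee_pos: [0.5132, 0.0237, 0.0913]
eef_rot: [0.698, 0.716, 0.001, 0.001]
ft_force: [0.7, -1.1, 0.2]
width: 0.0136
grip_force: 15.0
```

Run:
```python
from h import *
np.set_printoptions(precision=4,suppress=True)
st();fixg(91.2)
p=shot('wrist','w12.png')
h=cv2.cvtColor(p['pixels'],cv2.COLOR_RGB2HSV);h[...,0]=(h[...,0].astype(int)+90)%180
m=cv2.inRange(h,np.array([82,110,70]),np.array([97,255,255]))
n,_,s,c=cv2.connectedComponentsWithStats(m)
for i in range(1,n):
    if s[i][4]>=8: print(c[i],s[i][:5],w(p,*c[i],.042))
i=cv2.imread('pics/w12.png');cv2.imwrite('pics/w12c.png',cv2.resize(i[150:310,180:380],None,fx=3,fy=3))
```

```text
33.2 [0.5132 0.0237 0.0913] psi 91.52 [0.6977 0.7164 0.0009 0.0013] F [ 0.7 -1.1  0.2] w 0.0136 g 15.0 J [ 0.61  0.32 -0.84  1.87  0.27  1.07 -0.32]
fix [ 0.03  0.17 -0.32]
[155.6606 205.2182] [152 193   9  25 165] [0.4207 0.0421 0.042 ]
[220.8958 204.9653] [218 193   7  25 144] [0.466  0.0434 0.042 ]
[286.2901 205.5878] [284 194   6  25 131] [0.5114 0.0442 0.042 ]
[160.1429 249.9286] [158 249   5   3  14] [0.4211 0.0087 0.042 ]
```

View pics/w12c.png

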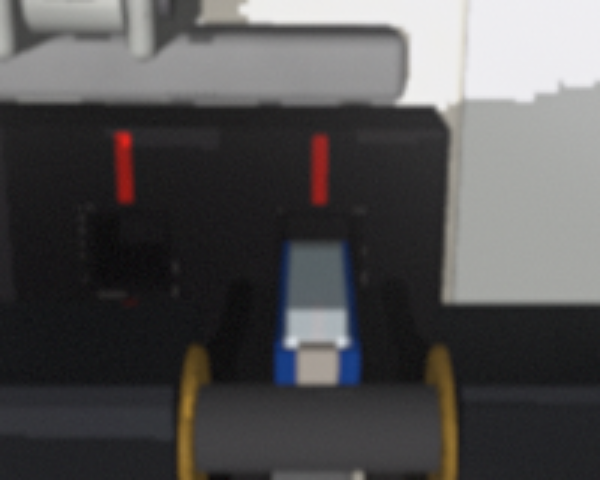

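Request:
arm_command(
  steps=[
    {"slide": [-0.0007, 0.0001, 0], "rot": [0, 0.2, -0.3], "grip": 0.1},
    {"slide": [0, 0, -0.01], "rot": [0, 0, 0], "grip": 0.1},
    {"slide": [0, 0, -0.006], "rot": [0, 0, 0], "grip": 0.1},
    {"slide": [0, 0, -0.005], "rot": [0, 0, 0], "grip": 0.1},
    {"slide": [0, 0, -0.005], "rot": [0, 0, 0], "grip": 0.1},
    {"slide": [0, 0, -0.005], "rot": [0, 0, 0], "grip": 0.1},
    {"slide": [0, 0, 0], "rot": [0, 0, 0], "grip": 0.1},
    {"slide": [0, 0, 0], "rot": [0, 0, 0], "grip": 0.1},
  ],
)

```text
time: 34.25
ee_pos: [0.5123, 0.0239, 0.0591]
eef_rot: [0.699, 0.715, -0.0, -0.001]
ft_force: [4.4, 1.0, -3.0]
width: 0.0139
grip_force: 15.0
```

Request:
arm_command(
  steps=[
    {"slide": [0.0007, 0, -0.004], "rot": [0, 0, 0], "grip": 0.1},
    {"slide": [0, 0, -0.005], "rot": [0, 0, 0], "grip": 0.1},
    {"slide": [0, 0, -0.003], "rot": [0, 0, 0], "grip": 0.1},
    {"slide": [0, 0, -0.002], "rot": [0, 0, 0], "grip": 0.1},
    {"slide": [0, 0, 0], "rot": [0, 0, 0], "grip": 0.1},
    {"slide": [0, 0, 0], "rot": [0, 0, 0], "grip": 0.1},
    {"slide": [0, 0, 0], "rot": [0, 0, 0], "grip": 0.1},
    {"slide": [0, 0, 0], "rot": [0, 0, 0], "grip": 0.1},
  ],
)

```text
time: 35.25
ee_pos: [0.5126, 0.0239, 0.0455]
eef_rot: [0.699, 0.715, -0.001, -0.001]
ft_force: [-0.1, -0.5, 4.7]
width: 0.014
grip_force: 15.0
```

Request:
arm_command(
  steps=[
    {"slide": [0, 0, 0], "rot": [0, 0, 0], "grip": 0.4},
    {"slide": [0, 0, 0], "rot": [0, 0, 0], "grip": 0.4},
    {"slide": [0, 0, 0.02], "rot": [0, 0, 0], "grip": 0.4},
    {"slide": [0, 0, 0.04], "rot": [0, 0, 0], "grip": 0.4},
    {"slide": [0, 0, 0.05], "rot": [0, 0, 0], "grip": 0.4},
    {"slide": [0, 0, 0.05], "rot": [0, 0, 0], "grip": 0.4},
    {"slide": [-0.005, 0.02, 0.03], "rot": [0, 0, 0], "grip": 0.4},
    {"slide": [-0.013, 0.04, 0], "rot": [0, 0, -2], "grip": 0.4},
  ],
)

```text
time: 36.25
ee_pos: [0.496, 0.0839, 0.239]
eef_rot: [0.713, 0.701, 0.001, 0.001]
ft_force: [1.0, 0.8, 0.2]
width: 0.0353
grip_force: 0.0
```

Request:
arm_command(
  steps=[
    {"slide": [-0.015, 0.045, 0], "rot": [0, 0, -2], "grip": 0.4},
    {"slide": [-0.015, 0.045, 0], "rot": [0, 0, -2], "grip": 0.4},
    {"slide": [-0.015, 0.045, 0], "rot": [0, 0, -2], "grip": 0.4},
    {"slide": [-0.015, 0.045, 0], "rot": [0, 0, -2], "grip": 0.4},
    {"slide": [-0.011, 0.036, 0], "rot": [0, 0, -2], "grip": 0.4},
    {"slide": [0, 0, -0.03], "rot": [0, 0, 0], "grip": 0.4},
    {"slide": [0, 0, -0.03], "rot": [0, 0, 0], "grip": 0.4},
    {"slide": [0, 0, 0], "rot": [0, 0, 0], "grip": 0.4},
  ],
)

```text
time: 37.25
ee_pos: [0.4227, 0.2994, 0.1749]
eef_rot: [0.77, 0.638, -0.002, -0.001]
ft_force: [-0.1, -0.3, 0.1]
width: 0.0347
grip_force: 0.0
```

Run:
```python
from h import *
st();fixg(79)
for k in range(2):
  p=shot('wrist','w13.png');blue(p)
for r in eyes.look_for('cell_0',p): print(r['conf'],np.round(r['bbox'],1))
```

```text
37.25 [0.4227 0.2994 0.1749] psi 79.27 [ 0.7701  0.6379 -0.002  -0.001 ] F [-0.1 -0.3  0.1] w 0.0347 g 0.0 J [ 0.21  0.28 -1.04  1.76  0.25  1.25 -1.08]
fix [ 0.06 -0.25 -0.27]
cell [0.4229 0.3637] sep 0.0111 psi 253.0
cell [0.4229 0.3638] sep 0.0112 psi 255.3
```

Request:
arm_command(
  steps=[
    {"slide": [0, 0.0243, 0], "rot": [0, 0, -3], "grip": 0.4},
    {"slide": [0, 0.03, -0.025], "rot": [0, 0, 0], "grip": 0.4},
    {"slide": [0, 0.01, -0.03], "rot": [0, 0, 0], "grip": 0.4},
    {"slide": [0, 0, 0], "rot": [0, 0, 0], "grip": 0.4},
    {"slide": [0, 0, 0], "rot": [0, 0, 0], "grip": 0.4},
    {"slide": [0, 0, 0], "rot": [0, 0, 0], "grip": 0.4},
    {"slide": [0, 0, 0], "rot": [0, 0, 0], "grip": 0.4},
    {"slide": [0, 0, 0], "rot": [0, 0, 0], "grip": 0.4},
  ],
)

```text
time: 38.4
ee_pos: [0.424, 0.3641, 0.1208]
eef_rot: [0.787, 0.617, -0.0, -0.001]
ft_force: [0.4, 0.1, -0.3]
width: 0.0347
grip_force: 0.0
```

Run:
```python
from h import *
st();fixg(76)
for k in range(2):
  p=shot('wrist','w14.png');blue(p)
for c,s in comps(p,[100,100,60],[125,255,255],15): print(c,s)
```

```text
38.4 [0.424  0.3641 0.1208] psi 76.21 [ 7.869e-01  6.171e-01 -4.000e-04 -6.000e-04] F [ 0.4  0.1 -0.3] w 0.0347 g 0.0 J [ 0.01  0.44 -0.98  1.72  0.39  1.19 -1.32]
fix [-0.03 -0.08 -0.21]
cell [0.423  0.3643] sep 0.011 psi 255.6
cell [0.423  0.3644] sep 0.0109 psi 255.4
[280.08333333 228.1547619 ] [278 217   5  22  84]
[294.82278481 228.36708861] [293 217   5  22  79]
```

Request:
arm_command(
  steps=[
    {"slide": [-0.001, 0, -0.03], "rot": [0, 0, -0.6], "grip": 0.4},
    {"slide": [0, 0, -0.03], "rot": [0, 0, 0], "grip": 0.4},
    {"slide": [0, 0, -0.02], "rot": [0, 0, 0], "grip": 0.4},
    {"slide": [0, 0, 0], "rot": [0, 0, 0], "grip": 0.1},
    {"slide": [0, 0, 0], "rot": [0, 0, 0], "grip": 0.1},
    {"slide": [0, 0, 0], "rot": [0, 0, 0], "grip": 0.1},
    {"slide": [0, 0, 0], "rot": [0, 0, 0], "grip": 0.1},
    {"slide": [0, 0, 0], "rot": [0, 0, 0], "grip": 0.1},
  ],
  newtons=15,
)

```text
time: 39.5
ee_pos: [0.4235, 0.3647, 0.0413]
eef_rot: [0.79, 0.613, 0.0, -0.001]
ft_force: [1.2, -1.0, 5.3]
width: 0.0139
grip_force: 15.0
```

Request:
arm_command(
  steps=[
    {"slide": [0, 0, 0.02], "rot": [0, 0, 0], "grip": 0.1},
    {"slide": [0, 0, 0.03], "rot": [0, 0, 0], "grip": 0.1},
    {"slide": [0, 0, 0.04], "rot": [0, 0, 0], "grip": 0.1},
    {"slide": [0, 0, 0.05], "rot": [0, 0, 0], "grip": 0.1},
    {"slide": [0, 0, 0.05], "rot": [0, 0, 0], "grip": 0.1},
    {"slide": [0, 0, 0.02], "rot": [0, 0, 0], "grip": 0.1},
    {"slide": [0, 0, 0], "rot": [0, 0, 0], "grip": 0.1},
    {"slide": [0, 0, 0], "rot": [0, 0, 0], "grip": 0.1},
  ],
)

```text
time: 40.5
ee_pos: [0.4222, 0.3636, 0.2491]
eef_rot: [0.79, 0.613, -0.002, -0.001]
ft_force: [-0.8, -0.5, -0.6]
width: 0.0139
grip_force: 15.0
```

Request:
arm_command(
  steps=[
    {"slide": [0, -0.02, 0], "rot": [0, 0, 2], "grip": 0.1},
    {"slide": [0, -0.04, 0], "rot": [0, 0, 2], "grip": 0.1},
    {"slide": [0, -0.045, 0], "rot": [0, 0, 2], "grip": 0.1},
    {"slide": [0, -0.045, 0], "rot": [0, 0, 2], "grip": 0.1},
    {"slide": [0, -0.045, 0], "rot": [0, 0, 2], "grip": 0.1},
    {"slide": [0, -0.045, 0], "rot": [0, 0, 2], "grip": 0.1},
    {"slide": [0, -0.045, 0], "rot": [0, 0, 2], "grip": 0.1},
    {"slide": [0, -0.04, 0], "rot": [0, 0, 1.6], "grip": 0.1},
  ],
)

```text
time: 41.5
ee_pos: [0.4217, 0.0372, 0.2492]
eef_rot: [0.7, 0.715, -0.001, -0.001]
ft_force: [1.2, 0.9, 0.6]
width: 0.0139
grip_force: 15.0
```

Request:
arm_command(
  steps=[
    {"slide": [0, -0.0165, 0], "rot": [0, 0, 0], "grip": 0.1},
    {"slide": [0, 0, -0.03], "rot": [0, 0, 0], "grip": 0.1},
    {"slide": [0, 0, -0.04], "rot": [0, 0, 0], "grip": 0.1},
    {"slide": [0, 0, -0.04], "rot": [0, 0, 0], "grip": 0.1},
    {"slide": [0, 0, -0.04], "rot": [0, 0, 0], "grip": 0.1},
    {"slide": [0, 0, -0.01], "rot": [0, 0, 0], "grip": 0.1},
    {"slide": [0, 0, 0], "rot": [0, 0, 0], "grip": 0.1},
    {"slide": [0, 0, 0], "rot": [0, 0, 0], "grip": 0.1},
  ],
)

```text
time: 42.5
ee_pos: [0.4236, 0.0229, 0.0917]
eef_rot: [0.699, 0.715, -0.0, 0.0]
ft_force: [-0.2, 0.1, -0.6]
width: 0.014
grip_force: 15.0
```

Run:
```python
from h import *
st();fixg(91.2)
p=shot('wrist','w15.png')
h=cv2.cvtColor(p['pixels'],cv2.COLOR_RGB2HSV);h[...,0]=(h[...,0].astype(int)+90)%180
m=cv2.inRange(h,np.array([82,110,70]),np.array([97,255,255]))
n,_,s,c=cv2.connectedComponentsWithStats(m)
for i in range(1,n):
    if s[i][4]>=8: print(c[i],s[i][:5],w(p,*c[i],.042))
```

```text
42.5 [0.4236 0.0229 0.0917] psi 91.23 [ 6.995e-01  7.147e-01 -1.000e-04  1.000e-04] F [-0.2  0.1 -0.6] w 0.014 g 15.0 J [ 0.68  0.08 -0.85  2.08  0.07  1.01 -0.19]
fix [ 0.02 -0.01 -0.03]
[285.5035461  207.08510638] [283 195   6  25 141] [0.42121924 0.04219228 0.042     ]
[350.57664234 207.24817518] [347 196   8  24 137] [0.4666058  0.04305395 0.042     ]
[415.23728814 208.36440678] [412 197   7  23 118] [0.51180072 0.04322266 0.042     ]
```

Request:
arm_command(
  steps=[
    {"slide": [-0.001, -0.0006, 0], "rot": [0, 0, 0], "grip": 0.1},
    {"slide": [0, 0, -0.01], "rot": [0, 0, 0], "grip": 0.1},
    {"slide": [0, 0, -0.006], "rot": [0, 0, 0], "grip": 0.1},
    {"slide": [0, 0, -0.005], "rot": [0, 0, 0], "grip": 0.1},
    {"slide": [0, 0, -0.005], "rot": [0, 0, 0], "grip": 0.1},
    {"slide": [0, 0, -0.005], "rot": [0, 0, 0], "grip": 0.1},
    {"slide": [0, 0, 0], "rot": [0, 0, 0], "grip": 0.1},
    {"slide": [0, 0, 0], "rot": [0, 0, 0], "grip": 0.1},
  ],
)

```text
time: 43.55
ee_pos: [0.4222, 0.0222, 0.0591]
eef_rot: [0.699, 0.715, -0.0, -0.0]
ft_force: [6.3, 0.6, -5.9]
width: 0.0141
grip_force: 15.0
```

Request:
arm_command(
  steps=[
    {"slide": [0.0008, 0, -0.004], "rot": [0, 0, 0], "grip": 0.1},
    {"slide": [0, 0, -0.005], "rot": [0, 0, 0], "grip": 0.1},
    {"slide": [0, 0, -0.003], "rot": [0, 0, 0], "grip": 0.1},
    {"slide": [0, 0, -0.002], "rot": [0, 0, 0], "grip": 0.1},
    {"slide": [0, 0, 0], "rot": [0, 0, 0], "grip": 0.1},
    {"slide": [0, 0, 0], "rot": [0, 0, 0], "grip": 0.1},
    {"slide": [0, 0, 0], "rot": [0, 0, 0], "grip": 0.1},
    {"slide": [0, 0, 0], "rot": [0, 0, 0], "grip": 0.1},
  ],
)

```text
time: 44.55
ee_pos: [0.4227, 0.0222, 0.046]
eef_rot: [0.699, 0.715, -0.001, -0.0]
ft_force: [-1.7, 0.9, 15.4]
width: 0.014
grip_force: 15.0
```

Request:
arm_command(
  steps=[
    {"slide": [0, 0, 0], "rot": [0, 0, 0], "grip": 0.4},
    {"slide": [0, 0, 0], "rot": [0, 0, 0], "grip": 0.4},
    {"slide": [0, 0, 0.02], "rot": [0, 0, 0], "grip": 0.4},
    {"slide": [0, 0, 0.04], "rot": [0, 0, 0], "grip": 0.4},
    {"slide": [0, 0, 0.05], "rot": [0, 0, 0], "grip": 0.4},
    {"slide": [0, 0, 0.05], "rot": [0, 0, 0], "grip": 0.4},
    {"slide": [0, 0, 0.05], "rot": [0, 0, 0], "grip": 0.4},
    {"slide": [0, 0, 0], "rot": [0, 0, -10], "grip": 0.4},
  ],
)

```text
time: 45.55
ee_pos: [0.4237, 0.0223, 0.2584]
eef_rot: [0.76, 0.65, 0.001, 0.001]
ft_force: [0.2, 0.6, -1.2]
width: 0.0352
grip_force: 0.0
```

Request:
arm_command(
  steps=[
    {"slide": [0, 0, 0], "rot": [0, 0, -10], "grip": 0.4},
    {"slide": [0, 0, 0], "rot": [0, 0, -10], "grip": 0.4},
    {"slide": [0, 0, 0], "rot": [0, 0, -10], "grip": 0.4},
    {"slide": [0, 0, 0], "rot": [0, 0, -10], "grip": 0.4},
    {"slide": [0, 0, 0], "rot": [0, 0, -10], "grip": 0.4},
    {"slide": [0, 0, 0], "rot": [0, 0, -10], "grip": 0.4},
    {"slide": [0, 0, 0], "rot": [0, 0, -10], "grip": 0.4},
    {"slide": [0, 0, 0], "rot": [0, 0, -10], "grip": 0.4},
  ],
)

```text
time: 46.55
ee_pos: [0.4219, 0.0221, 0.2548]
eef_rot: [1.0, 0.008, -0.001, -0.001]
ft_force: [0.0, -0.8, -0.5]
width: 0.0346
grip_force: 0.0
```

Run:
```python
from h import *
st();fixg(1.2)
p=shot('wrist','w16.png')
for c,s in comps(p,[100,100,60],[125,255,255],15): print('B',c,s,w(p,*c,.068))
for r in eyes.look_for('clamp_handle',p): print(r['conf'],np.round(r['bbox'],1))
i=cv2.imread('pics/w16.png');cv2.imwrite('pics/w16c.png',cv2.resize(i[0:240,60:420],None,fx=2.2,fy=2.2))
```

```text
46.55 [0.4219 0.0221 0.2548] psi 0.9 [ 1.0e+00  7.9e-03 -8.0e-04 -1.1e-03] F [ 0.  -0.8 -0.5] w 0.0346 g 0.0 J [ 0.92 -0.15 -0.96  1.86 -0.13  1.37 -1.56]
fix [-0.12 -0.1   0.3 ]
B [286.5 101. ] [280 100  14   3  42] [0.51612764 0.02410775 0.068     ]
B [286.6097561  112.90243902] [280 111  14   4  41] [0.50423092 0.02379445 0.068     ]
B [287.33333333 183.23423423] [281 179  14   9 111] [0.42886553 0.02172541 0.068     ]
B [287.5  195.95] [281 195  14   3  40] [0.41423698 0.02128307 0.068     ]
0.82 [121.1  83.8 236.3 220.4]
```

View pics/w16c.png

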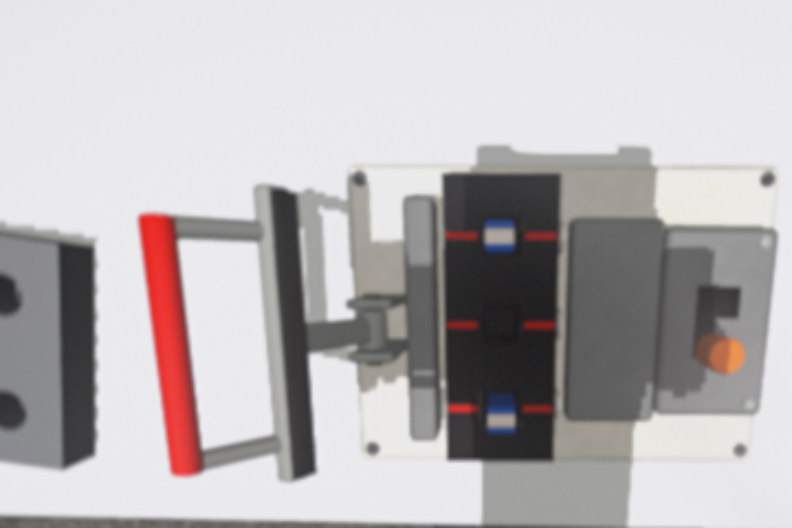

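Request:
arm_command(
  steps=[
    {"slide": [0.012, 0.029, 0], "rot": [-0.1, -0.1, 0.3], "grip": 0.4},
    {"slide": [0.012, 0.03, 0], "rot": [0, 0, 0], "grip": 0.4},
    {"slide": [0.012, 0.03, 0], "rot": [0, 0, 0], "grip": 0.4},
    {"slide": [0.01, 0.029, 0], "rot": [0, 0, 0], "grip": 0.4},
    {"slide": [0, 0, -0.04], "rot": [0, 0, 0], "grip": 0.4},
    {"slide": [0, 0, -0.03], "rot": [0, 0, 0], "grip": 0.4},
    {"slide": [0, 0, 0], "rot": [0, 0, 0], "grip": 0.4},
    {"slide": [0, 0, 0], "rot": [0, 0, 0], "grip": 0.4},
  ],
)

```text
time: 47.65
ee_pos: [0.4688, 0.1404, 0.1864]
eef_rot: [1.0, 0.014, 0.001, -0.0]
ft_force: [-0.2, 0.0, 0.9]
width: 0.0346
grip_force: 0.0
```

Run:
```python
from h import *
st();fixg(1.2)
p=shot('wrist','w17.png')
print(px(p,[.468,.1400,.173]))
h=cv2.cvtColor(p['pixels'],cv2.COLOR_RGB2HSV);h[...,0]=(h[...,0].astype(int)+90)%180
m=cv2.inRange(h,np.array([82,110,70]),np.array([97,255,255]))
n,_,s,c=cv2.connectedComponentsWithStats(m)
for i in range(1,n):
    if s[i][4]>=100: print(c[i],s[i][:5],w(p,*c[i],.170))
```

```text
47.65 [0.4688 0.1404 0.1864] psi 1.64 [ 9.999e-01  1.430e-02  1.100e-03 -2.000e-04] F [-0.2  0.   0.9] w 0.0346 g 0.0 J [ 0.69  0.21 -1.17  1.82  0.2   1.25 -2.08]
fix [-0.03  0.13 -0.44]
[288.29801783 249.50226457]
[288.09767442 226.92848837] [ 279  178   20  101 1720] [0.48128099 0.14050563 0.17      ]
[286.83208955 313.20895522] [278 306  19  17 268] [0.42232798 0.13950671 0.17      ]
```

Request:
arm_command(
  steps=[
    {"slide": [0, 0, -0.02], "rot": [0, 0, -0.4], "grip": 0.4},
    {"slide": [0, 0, -0.016], "rot": [0, 0, 0], "grip": 0.4},
    {"slide": [0, 0, 0], "rot": [0, 0, 0], "grip": 0.1},
    {"slide": [0, 0, 0], "rot": [0, 0, 0], "grip": 0.1},
    {"slide": [0, 0, 0], "rot": [0, 0, 0], "grip": 0.1},
    {"slide": [0, 0, 0], "rot": [0, 0, 0], "grip": 0.1},
    {"slide": [0, 0, 0], "rot": [0, 0, 0], "grip": 0.1},
    {"slide": [0, 0, 0], "rot": [0, 0, 0], "grip": 0.1},
  ],
  newtons=15,
)

```text
time: 48.7
ee_pos: [0.4688, 0.1391, 0.1497]
eef_rot: [1.0, 0.009, 0.001, 0.001]
ft_force: [-1.2, -5.5, 3.3]
width: 0.0121
grip_force: 15.0
```

Request:
arm_command(
  steps=[
    {"slide": [0, -0.012, 0.0062], "rot": [0, 0, 0], "grip": 0.1},
    {"slide": [0, -0.0127, 0.0047], "rot": [0, 0, 0], "grip": 0.1},
    {"slide": [0, -0.013, 0.003], "rot": [0, 0, 0], "grip": 0.1},
    {"slide": [0, -0.0135, 0.0014], "rot": [0, 0, 0], "grip": 0.1},
    {"slide": [0, -0.0133, -0.0003], "rot": [0, 0, 0], "grip": 0.1},
    {"slide": [0, -0.0134, -0.002], "rot": [0, 0, 0], "grip": 0.1},
    {"slide": [0, -0.013, -0.0036], "rot": [0, 0, 0], "grip": 0.1},
    {"slide": [0, -0.0123, -0.0052], "rot": [0, 0, 0], "grip": 0.1},
  ],
)

```text
time: 49.7
ee_pos: [0.469, 0.036, 0.1535]
eef_rot: [1.0, 0.01, 0.001, -0.0]
ft_force: [5.3, 1.2, -1.1]
width: 0.0114
grip_force: 15.0
```

Request:
arm_command(
  steps=[
    {"slide": [0, -0.0117, -0.0067], "rot": [0, 0, 0], "grip": 0.1},
    {"slide": [0, -0.0107, -0.008], "rot": [0, 0, 0], "grip": 0.1},
    {"slide": [0, -0.0097, -0.0094], "rot": [0, 0, 0], "grip": 0.1},
    {"slide": [0, -0.0084, -0.0106], "rot": [0, 0, 0], "grip": 0.1},
    {"slide": [0, -0.007, -0.0114], "rot": [0, 0, 0], "grip": 0.1},
    {"slide": [0, -0.0056, -0.0123], "rot": [0, 0, 0], "grip": 0.1},
    {"slide": [0, -0.0039, -0.0128], "rot": [0, 0, 0], "grip": 0.1},
    {"slide": [0, -0.0023, -0.0133], "rot": [0, 0, 0], "grip": 0.1},
  ],
)

```text
time: 50.7
ee_pos: [0.4684, -0.0231, 0.0681]
eef_rot: [1.0, 0.01, 0.001, 0.0]
ft_force: [4.0, -2.8, 0.3]
width: 0.011
grip_force: 15.0
```

Run:
```python
from h import *
st()
```

```text
50.7 [ 0.4684 -0.0231  0.0681] psi 1.12 [1.0e+00 9.7e-03 6.0e-04 2.0e-04] F [ 4.  -2.8  0.3] w 0.011 g 15.0 J [ 0.89  0.3  -1.03  1.99  0.31  1.01 -1.84]
```

Request:
arm_command(
  steps=[
    {"slide": [0, 0, 0], "rot": [0, 0, 0], "grip": 0.4},
    {"slide": [0, 0, 0], "rot": [0, 0, 0], "grip": 0.4},
    {"slide": [0, 0, 0], "rot": [0, 0, 0], "grip": 0.4},
    {"slide": [0, 0, 0.03], "rot": [0, 0, 0], "grip": 0.4},
    {"slide": [0, 0, 0.05], "rot": [0, 0, 0], "grip": 0.4},
    {"slide": [-0.005, -0.03, 0], "rot": [0, 0, 0], "grip": 0.5},
    {"slide": [-0.0065, -0.034, 0], "rot": [0, 0, 0], "grip": 0.5},
    {"slide": [0, 0, 0], "rot": [0, 0, 0], "grip": 0.5},
  ],
)

```text
time: 51.7
ee_pos: [0.4563, -0.0889, 0.1491]
eef_rot: [1.0, 0.008, 0.001, 0.0]
ft_force: [1.3, -0.2, -0.2]
width: 0.0428
grip_force: 0.0
```

Run:
```python
from h import *
st();fixg(1.2)
p=shot('wrist','w18.png');q=shot('scene','s18.png')
for c,s in comps(p,[8,150,100],[16,255,255],30): print('O',c,s,w(p,*c,.078))
a=cv2.imread('pics/w18.png');b=cv2.imread('pics/s18.png')
cv2.imwrite('pics/m18.png',np.hstack([cv2.resize(a,(400,300)),cv2.resize(b[180:270,270:390],(400,300),interpolation=cv2.INTER_CUBIC)]))
```

```text
51.7 [ 0.4563 -0.0889  0.1491] psi 0.89 [1.0e+00 7.8e-03 5.0e-04 4.0e-04] F [ 1.3 -0.2 -0.2] w 0.0428 g 0.0 J [ 1.11  0.14 -1.06  1.92  0.14  1.15 -1.56]
fix [0.05 0.06 0.31]
O [285.19958848 216.10288066] [275 202  22  28 486] [ 0.45937567 -0.08741043  0.078     ]
O [548.67938931 212.41221374] [542 207  15  11 131] [ 0.4654099  -0.29084699  0.078     ]
```

View pics/m18.png

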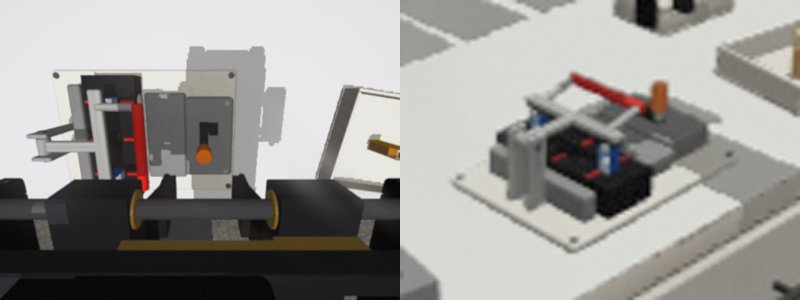

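Run:
```python
from h import *
for f in('scene0','s18'):
  p={'pixels':cv2.cvtColor(cv2.imread(f'pics/{f}.png'),cv2.COLOR_BGR2RGB)}
  h=cv2.cvtColor(p['pixels'],cv2.COLOR_RGB2HSV);h[...,0]=(h[...,0].astype(int)+90)%180
  m=cv2.inRange(h,np.array([82,150,80]),np.array([96,255,255]))
  n,_,s,c=cv2.connectedComponentsWithStats(m)
  for i in range(1,n):
    if s[i][4]>=20 and 290<c[i][0]<380 and c[i][1]>190: print(f,c[i],s[i])
```

```text
scene0 [332.4  207.78] [322 203  22  11  50]
s18 [332.94545455 207.92727273] [322 203  22  11  55]
```

Request:
arm_command(
  steps=[
    {"slide": [0.001, 0.0015, -0.04], "rot": [0, 0, 0.3], "grip": 0.5},
    {"slide": [0, 0, -0.04], "rot": [0, 0, 0], "grip": 0.5},
    {"slide": [0, 0, -0.019], "rot": [0, 0, 0], "grip": 0.5},
    {"slide": [0, 0, 0], "rot": [0, 0, 0], "grip": 0.1},
    {"slide": [0, 0, 0], "rot": [0, 0, 0], "grip": 0.1},
    {"slide": [0, 0, 0], "rot": [0, 0, 0], "grip": 0.1},
    {"slide": [0, 0, 0], "rot": [0, 0, 0], "grip": 0.1},
    {"slide": [0, 0, 0], "rot": [0, 0, 0], "grip": 0.1},
  ],
  newtons=30,
)

```text
time: 52.8
ee_pos: [0.4589, -0.088, 0.0513]
eef_rot: [1.0, 0.011, 0.002, 0.002]
ft_force: [0.6, -10.6, 1.0]
width: 0.0173
grip_force: 30.0
```

Request:
arm_command(
  steps=[
    {"slide": [0.006, 0, 0], "rot": [0, 0, 0], "grip": 0.1},
    {"slide": [0.006, 0, 0], "rot": [0, 0, 0], "grip": 0.1},
    {"slide": [0.006, 0, 0], "rot": [0, 0, 0], "grip": 0.1},
    {"slide": [0.005, 0, 0], "rot": [0, 0, 0], "grip": 0.1},
    {"slide": [0.003, 0.0005, 0], "rot": [0, 0, 0], "grip": 0.1},
    {"slide": [0, 0, 0], "rot": [0, 0, 0], "grip": 0.1},
    {"slide": [0, 0, 0], "rot": [0, 0, 0], "grip": 0.1},
    {"slide": [0, 0, 0], "rot": [0, 0, 0], "grip": 0.1},
  ],
)

```text
time: 53.8
ee_pos: [0.4838, -0.0876, 0.0512]
eef_rot: [1.0, 0.011, 0.001, 0.002]
ft_force: [-5.3, -9.0, 7.0]
width: 0.0172
grip_force: 30.0
```

Request:
arm_command(
  steps=[
    {"slide": [0.0015, 0, 0], "rot": [0, 0, 0], "grip": 0.1},
    {"slide": [0, -0.003, 0], "rot": [0, 0, 0], "grip": 0.1},
    {"slide": [0, -0.004, 0], "rot": [0, 0, 0], "grip": 0.1},
    {"slide": [0, -0.004, 0], "rot": [0, 0, 0], "grip": 0.1},
    {"slide": [0, -0.003, 0], "rot": [0, 0, 0], "grip": 0.1},
    {"slide": [0, -0.001, 0], "rot": [0, 0, 0], "grip": 0.1},
    {"slide": [0, 0, 0], "rot": [0, 0, 0], "grip": 0.1},
    {"slide": [0, 0, 0], "rot": [0, 0, 0], "grip": 0.1},
  ],
)

```text
time: 54.8
ee_pos: [0.4854, -0.0998, 0.0512]
eef_rot: [1.0, 0.012, 0.001, 0.001]
ft_force: [-4.4, -0.3, 9.4]
width: 0.017
grip_force: 30.0
```

Request:
arm_command(
  steps=[
    {"slide": [0, -0.0015, 0], "rot": [0, 0, 0], "grip": 0.1},
    {"slide": [0, 0, 0], "rot": [0, 0, 0], "grip": 0.1},
    {"slide": [-0.002, 0, 0], "rot": [0, 0, 0], "grip": 0.1},
    {"slide": [-0.002, 0, 0], "rot": [0, 0, 0], "grip": 0.1},
    {"slide": [-0.001, 0, 0], "rot": [0, 0, 0], "grip": 0.1},
    {"slide": [0, 0, 0], "rot": [0, 0, 0], "grip": 0.1},
    {"slide": [0, 0, 0], "rot": [0, 0, 0], "grip": 0.1},
    {"slide": [0, 0, 0], "rot": [0, 0, 0], "grip": 0.1},
  ],
)

```text
time: 55.8
ee_pos: [0.4812, -0.1007, 0.0513]
eef_rot: [1.0, 0.012, 0.001, 0.0]
ft_force: [-1.5, 1.8, 8.1]
width: 0.0174
grip_force: 30.0
```

Request:
arm_command(
  steps=[
    {"slide": [0, 0, 0], "rot": [0, 0, 0], "grip": 0.5},
    {"slide": [0, 0, 0], "rot": [0, 0, 0], "grip": 0.5},
    {"slide": [0, 0, 0], "rot": [0, 0, 0], "grip": 0.5},
    {"slide": [0, 0, 0.03], "rot": [0, 0, 0], "grip": 0.5},
    {"slide": [0, 0, 0.05], "rot": [0, 0, 0], "grip": 0.5},
    {"slide": [-0.02, 0, 0.05], "rot": [0, 0, 0], "grip": 0.5},
    {"slide": [-0.02, 0, 0.05], "rot": [0, 0, 0], "grip": 0.5},
    {"slide": [0, 0, 0], "rot": [0, 0, 0], "grip": 0.5},
  ],
)

```text
time: 56.8
ee_pos: [0.4414, -0.1015, 0.2335]
eef_rot: [1.0, 0.012, 0.003, 0.003]
ft_force: [-0.0, -0.0, -1.0]
width: 0.0437
grip_force: 0.0
```

Run:
```python
from h import *
st()
p=shot('wrist','w19.png');q=shot('scene','s19.png')
for c,s in comps(p,[8,150,100],[16,255,255],30): print('O',c,s,w(p,*c,.078))
h=cv2.cvtColor(q['pixels'],cv2.COLOR_RGB2HSV);h[...,0]=(h[...,0].astype(int)+90)%180
m=cv2.inRange(h,np.array([82,150,80]),np.array([96,255,255]))
n,_,s,c=cv2.connectedComponentsWithStats(m)
for i in range(1,n):
    if s[i][4]>=20 and 290<c[i][0]<380 and c[i][1]>190: print('red',c[i],s[i])
for k in('used_tray','used_0'):
    for r in eyes.look_for(k,p)+eyes.look_for(k,q): print(k,r['conf'],np.round(r['bbox'],1))
```

```text
56.8 [ 0.4414 -0.1015  0.2335] psi 1.37 [0.9999 0.012  0.0031 0.0029] F [-0. -0. -1.] w 0.0437 g 0.0 J [ 1.25 -0.03 -1.09  1.83 -0.02  1.31 -1.38]
O [284.53278689 159.89344262] [276 151  18  18 244] [ 0.47916479 -0.09936707  0.078     ]
O [478.09859155 181.23943662] [474 177  10   9  71] [ 0.46204819 -0.29832674  0.078     ]
red [332.78431373 207.90196078] [322 203  21  11  51]
used_tray 0.76 [398.6 111.8 548.8 238.5]
used_tray 0.72 [362.3 184.1 415.2 217.6]
used_tray 0.7 [218.5 247.7 284.9 291. ]
used_0 0.74 [458.2 168.2 497.9 190.3]
used_0 0.65 [386.6 188.8 391.1 203.4]
used_0 0.19 [339.2 199.8 348.9 213. ]
```

View pics/w19.png

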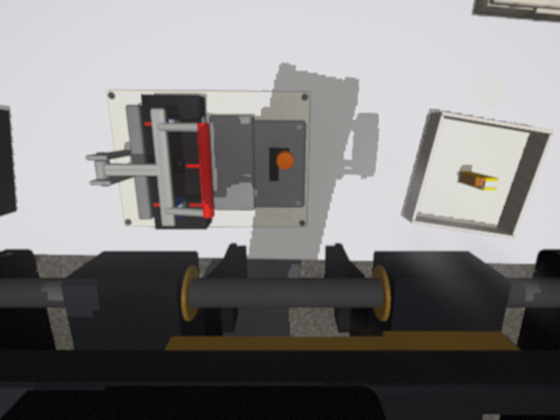

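The picture shows the knob held in its notch at (285,160). The clamp is down across both cells at (165,165)–(205,170), and the used cell is in the tray at (480,180).

```bash
python3 -c "
from bench import order
print(order.close_job())"
```

```text
the job is handed in; nothing more can be done
None
```

I handed the job in at about 57 s, inside the 210 s limit, but got no verdict back: the one used cell is in the white tray, both blue cells are fully home in the far and near wells with clear faces along the light path, the clamp is down on them, and the shutter was pushed last and stays in its notch.

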